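Fan the dovetailed finish samples along the display tray

ROBOT

A 6-joint arm with a two-finger parallel gripper is mounted at the origin on the work surface. World frame = base frame: x ahead of the robot, y to its left, z up, the work surface at z = 0. Lengths are in m, angles in rad, forces in N, time in s.
With the tool pointing down it reaches from about 0.375 to 0.9 m from the base axis. Payload 3.1 kg.
Tool frame: the origin (TCP) lies midway between the tips of the shut fingers; the grasp point (between the pads) lies 19 mm behind it; z points along the fingers, y is the line along which they close (so a half turn about z gives the same grasp; the last joint's range is limited). The gripper opens to 85 mm and grips with 20 to 120 N. Pads are 22 mm wide; open, the fingers measure 114 mm over their backs; the gripper's body (76 mm by 85 mm) begins 54 mm behind the grasp point. The pads swing forward as they close: fully open they stand 13 mm farther back than shut.
Start: joints at [1.127, 0.527, 1.433, -0, 1.181, -0.178], TCP at [0.164, 0.603, 0.231] pointing down, gripper open.
Joint ranges: [-3.08, 3.08], [-0.75, 2.2], [0.22, 2.44], [-1.43, 4.57], [0, 2.65], [-2.85, 2.85]. Speed limits (rad/s): [2.79, 2.79, 3.14, 3.14, 3.14, 3.14].

INTERFACE

Orientations are given as a unit quaternion [x, y, z, w].
In Python, from station import manip gives the robot as it stands.
- The arm moves only by the tool drive_tool, never from a script. Its argument "motion" is a list that holds one entry, the list of rows, each a list of 5 numbers: the finger opening in mm, from 0 to 85.4, then the shift along the tool's x, y, z in units of 30 mm (1.0 is 30 mm), then the turn about the tool's z in units of 8 degrees (1.0 is 8 degrees). In form: [[[fingers, x, y, z, yaw], ...]]. A call has 1 to 10 rows; each row is the pose to reach, as a shift and turn from the pose commanded when the call began, along the tool's axes at that moment; what a row does not reach only later rows make up. A row lasts 1/10 s, in which the tool goes at most 50 mm and 8.59 degrees, less where a joint would pass 70% of its speed; a pose out of reach is approached as far as the arm can. A call with a gripper value outside its range is refused whole. The fingers move at their own pace and stop on an object; "squeeze" is the grip in N (left out, the last holds). Time passes only in rows, so rows that repeat a pose let the fingers close. It gives the time, the measured TCP pose, the force, the opening and the grip force at its end, in the units of the state.
- manip.sense(): the state, without advancing time (a new reading comes with each control period).
- manip.snapshot(name): name is "scene" or "side" or "wrist"; returns the picture (420x560x3 uint8, red, green, blue); there is no depth.
- manip.camera_model(name): a dict with "fov_y" (degrees; the focal length in pixels is half the picture's height over the tangent of half this angle, whatever the lens; pixels are square), "cx", "cy" (the principal point, pixels), "origin" and "orientation" of the camera in the world. Camera axes: x right, y up, looking along -z (the intrinsics and any distortion apply to the point x, -y, -z); pixel columns grow to the right and rows downward; lengths in m; the calibration is good to about 2 mm. The wrist camera is an equidistant fisheye: a pixel r from the principal point sees the ray r / f radians off the axis. A picture is of the moment at which its call begins: read the wrist's pose just before it. camera_model takes no time and is no camera call; for the wrist camera it gives the pose at the moment of the call.
- manip.sign_off(): hands the job in; it is judged then, once.
The state is a dict: "t": time; "q": joint angles; "qd": joint speeds; "tau": joint torques, N m; "tcp_pos": TCP position; "tool_rot": TCP orientation; "force": force on the tool from outside, world axes, zero at the start; "ft_torque": the same for the moment, N m; "finger_gap": opening from 0.0 (shut) to 1.0 (fully open); "gripper_force": force on a finger pad.
Only numpy, scipy, OpenCV 4.12 (cv2) and the standard library are available. Lean on these libraries where they do the work, as an engineer would, in place of code of your own. Each camera call takes 0.05 s, during which the arm holds its last target. There are 200 camera calls.

TASK

Get the wood-finish samples ready for a customer: first lift the yellow starter block straight up out of the interlocking rack and lay it flat at the start end of the display tray, in line with the tray, its red heel towards the cross wall and its front end just short of the brass line. Then lift every sample in the rack straight up from between its neighbours, without dragging or tipping the rack, and lay them along the middle of the tray as one shingled row: the first leaning on the starter, each next one leaning on the one before and about 55 mm further along, so that every finish shows, all lengthwise in the tray. Leave the glue, the tape measure and the mallet alone.

Things in the scene. Friction and masses are not known exactly. Their poses are not given: they have to be found in the camera images.
- rack: Loose weighted wooden rack (2.2 kg), 118 mm (x) by 396 mm (y), 20 mm high; origin: centre of its underside. Six bow-tie pockets side by side, long axes along x, centres at x = 0, y = -150, -90, -30, 30, 90, 150 mm, 12 mm deep over a dark 8 mm floor, 1.5 mm clearance. 12 mm high grey dovetail blocks between them: a piece can leave only straight up.
- rack_trench (a point): Centre of the rack's open finger trench, at its bottom (8 mm above the bench). The trench, 30 mm wide (x from -15 to +15 mm), runs along the whole rack in y down to the rack's floor and bares the waists of all the pieces for the fingers.
- tray: Fixed display tray, 390 mm (x) by 124 mm (y); origin: centre of its underside. Grey floor 6 mm above the bench; side walls 8 mm thick, tops 14 mm above the bench. The start end (-x) has a cross wall 26 mm high, inner face at x = -190 mm; the +x end is open. A brass line crosses the floor 3 mm beyond where the starter's front end belongs.
- tray_start (a point): Point on the tray floor where the starter's centre belongs: 48 mm from the cross wall, on the tray's centre line; axes parallel to the tray's: x along the row, away from the cross wall, z up.
- starter: Yellow bow-tie block, outline as the samples, 90 x 44 x 12 mm (long axis x), with a red raised heel 26 x 24 mm, 14 mm high, on its upper face at x from -44 to -18 mm. Origin: centre of the bow-tie, 6 mm above its underside. Waist 24 mm wide (y) for x from -16 to +16 mm. About 0.07 kg. In one of the rack's pockets at the start.
- starter_heel (a point): On top of the starter's red raised heel, 31 mm from the starter's centre towards its -x end.
- sample_maple: Flat wooden finish sample, pale cream (maple), bow-tie outline (the same both ways up and both ways round), 90 mm long (x) x 12 mm thick (z); 24 mm wide (y) at the waist for x from -16 to +16 mm, widening evenly to 44 mm at both ends. Origin at its very centre, 6 mm from either face. About 0.045 kg. In one of the rack's pockets at the start, or absent.
- sample_cherry: Flat wooden finish sample, red-brown (cherry), bow-tie outline (the same both ways up and both ways round), 90 mm long (x) x 12 mm thick (z); 24 mm wide (y) at the waist for x from -16 to +16 mm, widening evenly to 44 mm at both ends. Origin at its very centre, 6 mm from either face. About 0.045 kg. In one of the rack's pockets at the start, or absent.
- sample_blue: Flat wooden finish sample, blue stain, bow-tie outline (the same both ways up and both ways round), 90 mm long (x) x 12 mm thick (z); 24 mm wide (y) at the waist for x from -16 to +16 mm, widening evenly to 44 mm at both ends. Origin at its very centre, 6 mm from either face. About 0.045 kg. In one of the rack's pockets at the start, or absent.
- sample_green: Flat wooden finish sample, green stain, bow-tie outline (the same both ways up and both ways round), 90 mm long (x) x 12 mm thick (z); 24 mm wide (y) at the waist for x from -16 to +16 mm, widening evenly to 44 mm at both ends. Origin at its very centre, 6 mm from either face. About 0.045 kg. In one of the rack's pockets at the start, or absent.
- sample_ebony: Flat wooden finish sample, near black (ebony stain), bow-tie outline (the same both ways up and both ways round), 90 mm long (x) x 12 mm thick (z); 24 mm wide (y) at the waist for x from -16 to +16 mm, widening evenly to 44 mm at both ends. Origin at its very centre, 6 mm from either face. About 0.045 kg. In one of the rack's pockets at the start, or absent.
- glue: Bystander: upright yellow glue bottle, 60 mm across, 170 mm high; origin under its centre.
- tape: Bystander: black tape measure, 75 x 36 x 65 mm high; origin under its centre.
- mallet: Bystander: wooden mallet lying down, head 60 x 110 x 60 mm at +x, handle 220 mm towards -x; origin on the bench under the handle near the head.
Mind the look-alikes: they are no part of the job. There is more than one size of the starter; the one meant has the size given above.

How it is judged:
By the outcome, as a careful person would: the job done as asked, in the order asked, and still so for the second after the job is handed in, with the robot touching nothing.
Of sample_maple, sample_cherry, sample_blue, sample_green, sample_ebony only 3 to 5 are there at a start; the rules pass over those that are not, and their reading is None.
At some moment in a run one of rack may be knocked a few centimetres aside while the robot is not near it.
Once in a run the grip may slacken for a moment while it holds something.
It also fails if it takes over 210 s, if anything falls off the work surface, if the arm or the gripper's body presses on something with over 40 N, if the wrist force passes 120 N, or if a joint passes its speed limit or range.

## Working session

There is one attempt and no reset: what is moved stays moved. The work goes in short steps, Python scripts to look and compute and a tool call to move; the robot and the scene stay as the last step left them, time stands still between calls to the robot, and variables do not carry over. Pictures are saved under pics/ and viewed, at most 14 in all, crops included, and the job is handed in when it is done.

Besides the shell and the picture viewer there is one more tool, called by a JSON object that holds its "api" and its "payload", one argument or row to a line. drive_tool: Moves the arm, as the interface text tells. Its arguments: {"type":"object","properties":{"motion":{"type":"array","items":{"type":"array","items":{"type":"array","items":{"type":"number"}}}},"squeeze":{"type":"number"}},"required":["motion"]}

```bash
ls; mkdir -p pics
python3 - <<'E'
from station import manip
import cv2,numpy as np
s=manip.sense();print({k:np.round(v,3).tolist() for k,v in s.items()})
ims=[]
for n in ["scene","side","wrist"]:
    print(n,manip.camera_model(n)); im=manip.snapshot(n); cv2.imwrite(f"pics/{n}0.png",im[:,:,::-1]);
E
```

```text
pics
{'t': 0.0, 'q': [1.127, 0.528, 1.434, -0.0, 1.181, -0.179], 'qd': [-0.001, -0.0, 0.001, -0.001, 0.001, 0.001], 'tau': [-0.001, -44.235, -17.802, -0.0, 0.009, 0.0], 'tcp_pos': [0.164, 0.602, 0.23], 'tool_rot': [0.132, 0.991, -0.001, -0.0], 'force': [0.519, -0.375, -0.392], 'ft_torque': [-0.043, -0.055, -0.01], 'gripper_force': 0.0, 'finger_gap': 0.998}
scene {'fov_y': 52.61635856141987, 'cx': 280.43787386228837, 'cy': 207.62505000272154, 'origin': array([1.23652282, 0.3692104 , 0.86172569]), 'orientation': array([0.20677319, 0.34517098, 0.7964992 , 0.45132124])}
side {'fov_y': 48.49141163043191, 'cx': 278.9119082894296, 'cy': 210.18129795679522, 'origin': array([-0.10754733, -0.77579218,  0.8809382 ]), 'orientation': array([ 0.38708954, -0.14245074, -0.31274612,  0.85560467])}
wrist {'fov_y': 65.70646984690485, 'cx': 276.67116985645976, 'cy': 204.79277040109298, 'origin': array([0.09860511, 0.61968877, 0.37474062]), 'orientation': array([-0.10707158, -0.08036178,  0.60188866,  0.78727867])}
```

View pics/scene0.png

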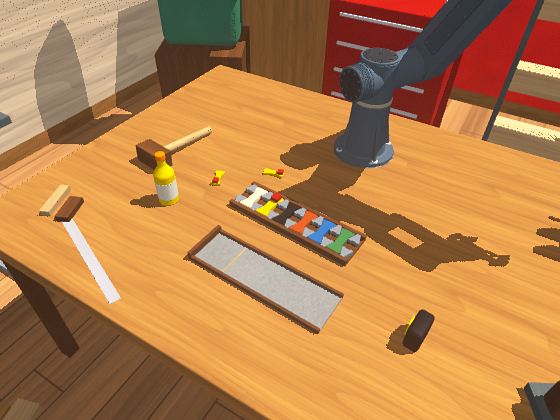

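View pics/side0.png

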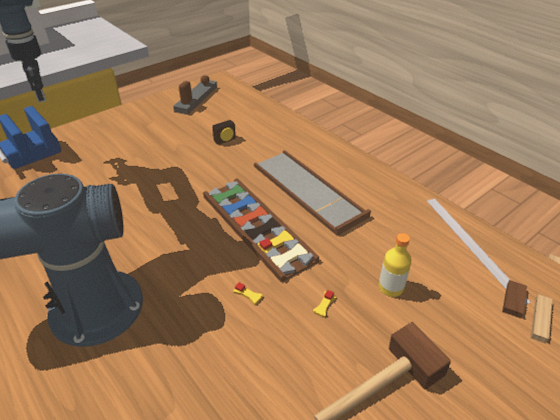

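View pics/wrist0.png

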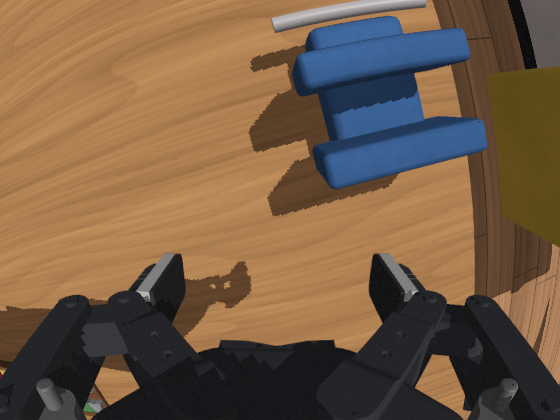

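The scene view shows six bow-ties in the rack: cream (253,197), yellow with red heel (268,207), ebony (288,214), red-brown (303,224), blue (322,233) and green (342,241). All five samples are present. There are three yellow starter look-alikes. Those at scene (218,178) and (272,172) lie on the bench and look smaller. The one in the rack (268,207) fits the stated size and location. The tray's brass line is at (235,260), so its start end is the upper-left one.

```bash
cat > h.py <<'E'
from station import manip
import cv2,numpy as np
from scipy.spatial.transform import Rotation as R
def cam(n):
    m=manip.camera_model(n); f=210/np.tan(np.radians(m['fov_y']/2))
    return R.from_quat(m['orientation']).as_matrix(),np.array(m['origin']),f,m['cx'],m['cy']
def ray(n,uv,z):
    M,o,f,cx,cy=cam(n); uv=np.atleast_2d(uv).astype(float)
    d=np.c_[(uv[:,0]-cx)/f,-(uv[:,1]-cy)/f,-np.ones(len(uv))]@M.T
    return o+d*((z-o[2])/d[:,2])[:,None]
def proj(n,P):
    M,o,f,cx,cy=cam(n); c=(np.atleast_2d(P)-o)@M
    return np.c_[cx+f*c[:,0]/-c[:,2],cy-f*c[:,1]/-c[:,2]]
def ortho(n,im,x0,y0,w,h,z,s=1.):  # s px per mm; image right=+y... cols: y increasing, rows: x increasing
    c=np.array([[x0,y0,z],[x0,y0+w,z],[x0+h,y0+w,z],[x0+h,y0,z]])
    W,H=int(w*1000*s),int(h*1000*s)
    T=cv2.getPerspectiveTransform(np.float32([[0,0],[W,0],[W,H],[0,H]]),proj(n,c).astype(np.float32))
    return cv2.warpPerspective(im,T,(W,H),flags=cv2.INTER_LINEAR|cv2.WARP_INVERSE_MAP)
RNG={'maple':[(15,20,185),(40,110,255)],'starter':[(22,140,150),(32,255,255)],'cherry':[(4,150,130),(12,235,255)],'blue':[(98,120,80),(115,255,255)],'green':[(50,70,50),(80,255,255)],'heel':[(0,200,100),(4,255,255)]}
E
python3 - <<'E'
from h import *
for n in ["scene","side"]:
    im=cv2.imread(f"pics/{n}0.png")
    px={'scene':dict(maple=(250,194),starter=(266,209),ebony=(288,213),cherry=(303,224),blue=(322,234),green=(342,242),d1=(218,178),d2=(272,172),rk=(300,222),tr=(265,278),brass=(235,260),glue=(167,200),mal=(155,155),tape=(418,330)),
     'side':dict(maple=(290,257),starter=(280,240),ebony=(264,229),cherry=(251,217),blue=(238,205),green=(226,193),d1=(325,303),d2=(248,294),tr=(312,192),brass=(325,207),glue=(394,290))}[n]
    hsv=cv2.cvtColor(im,cv2.COLOR_BGR2HSV)
    for k,p in px.items(): print(n,k,hsv[p[1],p[0]],ray(n,p,0.02 if k not in('tr','brass') else .006)[0].round(3))
o=[ortho(n,cv2.imread(f"pics/{n}0.png"),.36,-.34,.5,.4,z,1.) for n,z in(("scene",.02),("side",.02))]
s=np.hstack(o)
o=np.vstack([cv2.resize(x,(700,560))[:, :] for x in o]); 
cv2.imwrite("pics/o1.png",cv2.resize(s,(800,320)))
im=cv2.imread("pics/scene0.png")[150:280,190:370]; cv2.imwrite("pics/crop.png",cv2.resize(im,None,fx=4.4,fy=4.4,interpolation=2))
E
```

```text
scene maple [ 14 170  81] [ 0.434 -0.192  0.02 ]
scene starter [ 28 255 254] [ 0.466 -0.116  0.02 ]
scene ebony [14 99 77] [ 0.447 -0.053  0.02 ]
scene cherry [  9 213 240] [0.464 0.006 0.02 ]
scene blue [106 170 216] [0.471 0.069 0.02 ]
scene green [ 56 115 171] [0.47  0.129 0.02 ]
scene d1 [  6 225 233] [ 0.423 -0.321  0.02 ]
scene d2 [ 29 255 255] [ 0.307 -0.192  0.02 ]
scene rk [  9 212 241] [ 0.462 -0.005  0.02 ]
scene tr [ 12  17 198] [0.672 0.009 0.006]
scene brass [ 14  28 197] [ 0.663 -0.089  0.006]
scene glue [ 22 115 167] [ 0.586 -0.387  0.02 ]
scene mal [ 19 255 255] [ 0.434 -0.574  0.02 ]
scene tape [ 8 70 84] [0.627 0.386 0.02 ]
side maple [ 26  50 247] [ 0.433 -0.182  0.02 ]
side starter [ 24 172 240] [ 0.453 -0.12   0.02 ]
side ebony [14 76 67] [ 0.447 -0.06   0.02 ]
side cherry [  7 173 206] [0.449 0.    0.02 ]
side blue [107 141 173] [0.452 0.064 0.02 ]
side green [ 56  95 145] [0.457 0.13  0.02 ]
side d1 [ 25 170 241] [ 0.4   -0.341  0.02 ]
side d2 [ 25 172 242] [ 0.281 -0.207  0.02 ]
side tr [ 19  17 169] [ 0.665 -0.016  0.006]
side brass [ 18  41 173] [ 0.647 -0.09   0.006]
side glue [ 21  25 130] [ 0.55  -0.418  0.02 ]
```

View pics/o1.png

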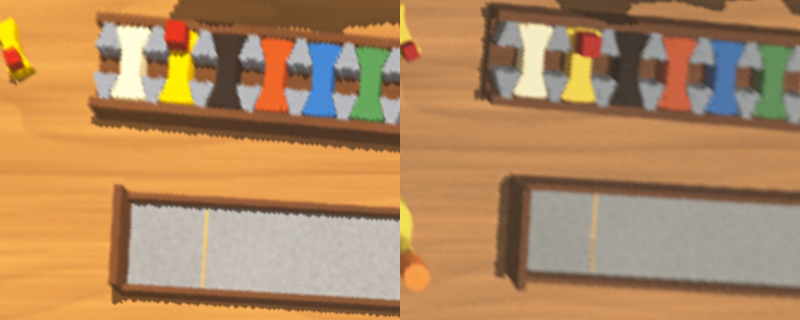

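View pics/crop.png

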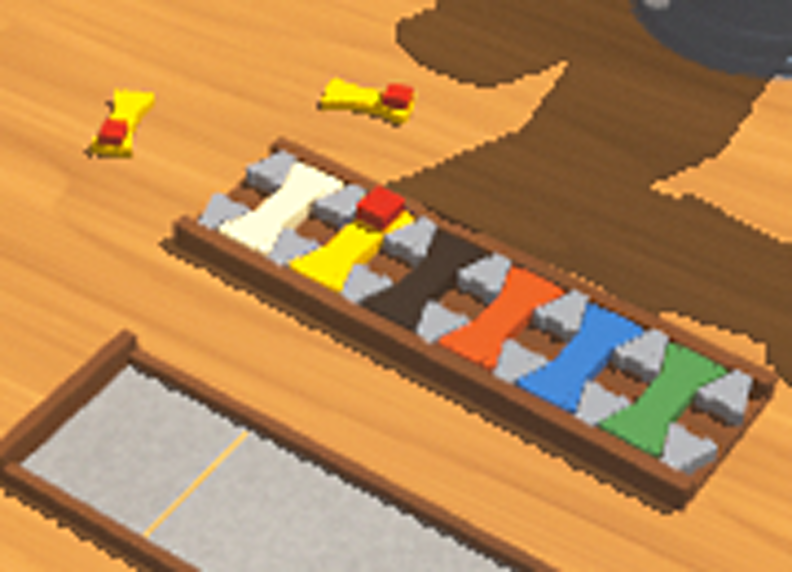

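The crop confirms it: the full-size starter is in the second pocket (crop 350,240), with its heel towards the robot. The two loose yellow pieces (crop 120,120 and 370,100) are smaller. Next I measure accurately.

```bash
cat >> h.py <<'E'
X0,Y0,S=.36,-.34,2.
def cents(n,im,z=.02,names=('maple','cherry','blue','green'),x0=X0,y0=Y0,w=.62,h=.2):
    o=ortho(n,im,x0,y0,w,h,z,S); hsv=cv2.cvtColor(o,cv2.COLOR_BGR2HSV); r={}
    for k in names:
        m=cv2.inRange(hsv,*[np.array(v) for v in RNG[k]]); m=cv2.morphologyEx(m,cv2.MORPH_OPEN,np.ones((5,5)))
        N,L,st,ce=cv2.connectedComponentsWithStats(m)
        if N<2: continue
        i=1+np.argmax(st[1:,4])
        if st[i,4]<600*S*S: continue
        c,sz,a=cv2.minAreaRect(np.argwhere(L==i)[:,::-1].astype(np.float32))
        r[k]=(np.array([x0+(c[1]+.5)/S/1000,y0+(c[0]+.5)/S/1000]),np.array(sz)/S,a)
    return r
POCK=['maple','starter','ebony','cherry','blue','green']
def rack(ims):
    out=[]
    for n,im in ims.items():
        r=cents(n,im); ks=list(r); ys=np.array([POCK.index(k)*60-150 for k in ks])/1000
        P=np.array([r[k][0] for k in ks]); 
        for k in ks: print(n,k,r[k][0].round(4),r[k][1].round(1),round(r[k][2],1))
        if len(ks)>1:
            A=np.polyfit(ys,P,1); print(n,'rack centre',A[1].round(4),'dir',A[0].round(3),'yaw deg',np.degrees(np.arctan2(-A[0][0],A[0][1])).round(2),'resid',np.abs(np.outer(ys,A[0])+A[1]-P).max().round(4)); out.append(A)
    return np.mean(out,axis=0) if out else None
def snap():
    return {n:manip.snapshot(n)[:,:,::-1].copy() for n in("scene","side")}
E
python3 - <<'E'
from h import *
ims={n:cv2.imread(f"pics/{n}0.png") for n in("scene","side")}
print(rack(ims))
for n in ims:
  for z in(.006,.014):
    x0,y0=.55,-.24
    o=ortho(n,ims[n],x0,y0,.52,.26,z,S); hsv=cv2.cvtColor(o,cv2.COLOR_BGR2HSV)
    m=cv2.inRange(hsv,(0,0,100),(180,75,255)); m=cv2.morphologyEx(cv2.morphologyEx(m,cv2.MORPH_CLOSE,np.ones((15,15))),cv2.MORPH_OPEN,np.ones((25,25)))
    c=max(cv2.findContours(m,0,2)[0],key=cv2.contourArea)
    q=cv2.approxPolyDP(cv2.convexHull(c),20,True)[:,0]; print(n,z,cv2.minAreaRect(c),[(round(x0+b/S/1000,4),round(y0+a/S/1000,4)) for a,b in q])
    b=cv2.inRange(hsv,(12,60,150),(28,190,255)); M=cv2.erode(m,np.ones((15,15)));b&=M
    ij=np.argwhere(b>0); 
    if len(ij)>30:
        pf=np.polyfit(ij[:,0],ij[:,1],1); mid=ij[:,0].mean(); print(n,'brass',len(ij),x0+mid/2e3,y0+ij[:,1].mean()/2e3,'slope dy/dx',pf[0],ij.min(0),ij.max(0))
E
```

```text
scene maple [ 0.4382 -0.1764] [46.  92.6] 4.2
scene cherry [0.4587 0.0613] [226.1 117.3] 5.1
scene blue [0.4593 0.0623] [41.  90.3] 4.6
scene green [0.4649 0.1222] [40.8 89.1] 5.0
scene rack centre [ 0.4526 -0.0125] dir [0.089 0.995] yaw deg -5.1 resid 0.044
side maple [ 0.4356 -0.1735] [43.6 92.2] 4.6
side cherry [0.4519 0.0061] [37.9 93.6] 4.8
side blue [0.4571 0.066 ] [37.3 87.9] 5.3
side green [0.4619 0.1268] [39.4 88.7] 3.4
side rack centre [ 0.449  -0.0237] dir [0.088 1.   ] yaw deg -5.05 resid 0.0005
[[ 0.08858513  0.99742894]
 [ 0.45079494 -0.01807353]]
scene 0.006 ((488.9647521972656, 231.8487091064453), (773.78271484375, 207.34725952148438), 3.4150469303131104) [(np.float64(0.6045), np.float64(-0.185)), (np.float64(0.626), np.float64(0.199)), (np.float64(0.7275), np.float64(0.194)), (np.float64(0.705), np.float64(-0.1895))]
scene brass 2084 0.6595647792706334 -0.09190235124760077 slope dy/dx -0.05716391874540214 [125 286] [314 307]
scene 0.014 ((495.971923828125, 242.3996124267578), (766.1827392578125, 205.21405029296875), 3.474794387817383) [(np.float64(0.6105), np.float64
[... 318 characters left out ...]
4768524169922), 3.3355515003204346) [(np.float64(0.6105), np.float64(-0.1665)), (np.float64(0.629), np.float64(0.1995)), (np.float64(0.734), np.float64(0.198)), (np.float64(0.7125), np.float64(-0.167))]
side brass 2445 0.6639670756646218 -0.08750470347648259 slope dy/dx -0.06220616241245002 [136 294] [323 317]
side 0.014 ((496.4583740234375, 228.57559204101562), (738.3939208984375, 210.29376220703125), 3.403917074203491) [(np.float64(0.6035), np.float64(-0.172)), (np.float64(0.6225), np.float64(0.191)), (np.float64(0.7265), np.float64(0.189)), (np.float64(0.705), np.float64(-0.1725))]
side brass 2403 0.656767166042447 -0.09379671244277984 slope dy/dx -0.061468652816702864 [123 282] [308 305]
```

```bash
cat >> h.py <<'E'
def ang():
    M=R.from_quat(manip.sense()['tool_rot']).as_matrix(); return np.degrees(np.arctan2(M[1,1],M[0,1])),M
def plan(*tg):   # each (x,y,z,angle_y or None): all relative to current pose
    s=manip.sense(); a,M=ang(); p=np.array(s['tcp_pos'])
    print('t',round(s['t'],2),'tcp',p.round(4),'ang',round(a,2),'gap',round(s['finger_gap']*85.4,1),'gf',round(s['gripper_force'],1),'F',np.round(s['force'],1),'q',np.round(s['q'],2))
    for t in tg:
        d=M.T@(np.array(t[:3])-p)/.03; y=0 if t[3] is None else -((t[3]-a+180)%360-180)/8
        print(' ->',np.round(t,4).tolist(),'shift',d.round(3),'yaw',round(y,2))
E
sed -i 's/        c,sz,a=cv2.minAreaRect/        if st[i,4]>5000*S*S: continue\n&/' h.py
python3 -c "
from h import *
plan((.48,.25,.22,-95.08),(.4422,-.115,.16,-95.08))"
```

```text
t 0.15 tcp [0.1639 0.6025 0.2306] ang 74.77 gap 85.3 gf 0.0 F [ 0.2 -0.9 -0.1] q [ 1.13  0.53  1.43 -0.    1.18 -0.18]
 -> [0.48, 0.25, 0.22, -95.08] shift [-13.253  -8.571   0.363] yaw 21.23
 -> [0.4422, -0.115, 0.16, -95.08] shift [-15.234 -20.638   2.382] yaw 21.23
```

{"api": "drive_tool", "payload": {
  "motion": [
    [[50,-13.25,-8.57,0.36,10],[50,-13.25,-8.57,0.36,10],[50,-13.25,-8.57,0.36,10],[50,-13.25,-8.57,0.36,10],[50,-13.25,-8.57,0.36,10],[50,-13.25,-8.57,0.36,10],[50,-13.25,-8.57,0.36,10],[50,-13.25,-8.57,0.36,10],[50,-13.25,-8.57,0.36,10],[50,-13.25,-8.57,0.36,10]]
  ],
  "squeeze": 25
}}

```text
t: 1.15
tcp_pos: [0.483, 0.2474, 0.2204]
tool_rot: [0.741, 0.671, 0.0, 0.001]
force: [-0.1, 1.5, 0.6]
finger_gap: 0.583
gripper_force: 0.0
```

```bash
python3 -c "
from h import *
plan((.4422,-.115,.16,-95.08))"
```

```text
t 1.15 tcp [0.483  0.2474 0.2204] ang -5.64 gap 49.8 gf 0.0 F [-0.1  1.5  0.6] q [ 0.27  0.43  1.65 -0.    1.06  0.37]
 -> [0.4422, -0.115, 0.16, -95.08] shift [-12.155  -0.17    2.018] yaw 11.18
```

{"api": "drive_tool", "payload": {
  "motion": [
    [[50,-12.1,-0.1,2.0,11.2],[50,-12.1,-0.1,2.0,11.2],[50,-12.1,-0.1,2.0,11.2],[50,-12.1,-0.1,2.0,11.2],[50,-12.1,-0.1,2.0,11.2],[50,-12.1,-0.1,2.0,11.2],[50,-12.1,-0.1,2.0,11.2],[50,-12.1,-0.1,2.0,11.2],[50,-12.1,-0.1,2.0,11.2],[50,-12.1,-0.1,2.0,11.2]]
  ]
}}

```text
t: 2.15
tcp_pos: [0.4438, -0.1118, 0.1602]
tool_rot: [1.0, -0.015, -0.0, -0.0]
force: [0.5, 0.8, 0.2]
finger_gap: 0.581
gripper_force: 0.0
```

{"api": "drive_tool", "payload": {
  "motion": [
    [[50,0,0,0,0.5],[50,0,0,0,0.5],[50,0,0,0,0.5],[50,0,0,0,0.5]]
  ]
}}

```text
t: 2.55
tcp_pos: [0.4441, -0.1105, 0.1605]
tool_rot: [0.999, -0.044, -0.0, 0.0]
force: [0.5, -0.1, -1.2]
finger_gap: 0.58
gripper_force: 0.0
```

```bash
python3 -c "
from h import *
plan((.4422,-.115,.16,-95.08)); print(manip.camera_model('wrist'))
cv2.imwrite('pics/w1.png',manip.snapshot('wrist')[:,:,::-1])"
```

```text
t 2.55 tcp [ 0.4441 -0.1105  0.1605] ang -95.1 gap 49.5 gf 0.0 F [ 0.5 -0.1 -1.2] q [-0.49  0.42  1.91 -0.    0.81  1.17]
 -> [0.4422, -0.115, 0.16, -95.08] shift [-0.049  0.153  0.017] yaw -0.0
{'fov_y': 65.70646984690485, 'cx': 276.67116985645976, 'cy': 204.79277040109298, 'origin': array([ 0.51101786, -0.1173133 ,  0.30479075]), 'orientation': array([ 0.09126682, -0.09959459,  0.73106638, -0.66879985])}
```

View pics/w1.png

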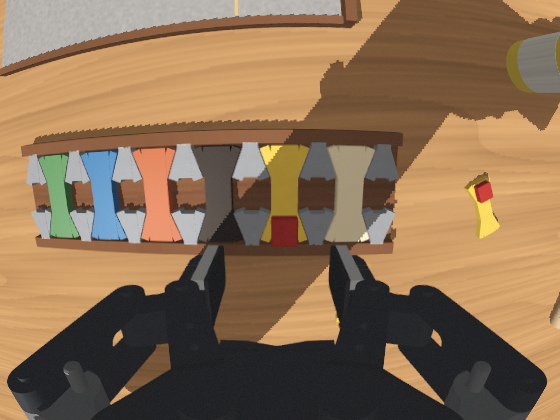

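The wrist view shows the starter at about (285,180), with its heel at (285,231). I'll rectify this view for a finer rack pose.

```bash
cat >> h.py <<'E'
def wproj(P,m):
    M=R.from_quat(m['orientation']).as_matrix(); c=(P-np.array(m['origin']))@M
    f=210/np.tan(np.radians(m['fov_y']/2)); x,y,z=c[...,0],-c[...,1],-c[...,2]
    r=np.hypot(x,y); k=f*np.arctan2(r,z)/np.maximum(r,1e-9)
    return m['cx']+k*x,m['cy']+k*y
def wortho(im,m,x0,y0,w,h,z,s=S):
    Y,X=np.meshgrid(y0+(np.arange(int(w*1000*s))+.5)/s/1000,x0+(np.arange(int(h*1000*s))+.5)/s/1000)
    u,v=wproj(np.dstack([X,Y,np.full_like(X,z)]),m)
    return cv2.remap(im,u.astype(np.float32),v.astype(np.float32),cv2.INTER_LINEAR)
_o=ortho
def ortho(n,im,x0,y0,w,h,z,s=1.):
    return wortho(im[0],im[1],x0,y0,w,h,z,s) if n=='wrist' else _o(n,im,x0,y0,w,h,z,s)
def wsnap():
    m=manip.camera_model('wrist'); return manip.snapshot('wrist')[:,:,::-1].copy(),m
E
python3 - <<'E'
from h import *
im=cv2.imread('pics/w1.png'); m=manip.camera_model('wrist')
rack({'wrist':(im,m)})
x0,y0=.36,-.24; o=wortho(im,m,x0,y0,.4,.16,.02,2)
cv2.imwrite('pics/wo1.png',o)
hsv=cv2.cvtColor(o,cv2.COLOR_BGR2HSV)
for c,p in dict(maple=(348,180),ebony=(220,190),yel=(285,180),grn=(60,180),red=(157,190)).items(): print(c,cv2.cvtColor(im,cv2.COLOR_BGR2HSV)[p[1],p[0]])
E
```

```text
wrist blue [0.471  0.0604] [42.7 61.9] 4.9
wrist green [0.4617 0.1219] [42.6 91.4] 5.2
wrist rack centre [ 0.485  -0.0319] dir [-0.155  1.025] yaw deg 8.61 resid 0.0
maple [ 21  66 163]
ebony [ 8 32 87]
yel [ 22 177 156]
grn [ 58  79 175]
red [  9 138 234]
```

View pics/wo1.png

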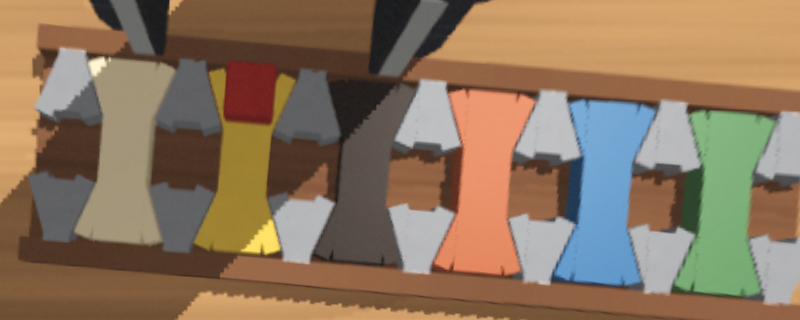

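Run:
```python
from h import *
m=manip.camera_model('wrist'); a,M=ang(); p=np.array(manip.sense()['tcp_pos'])
for back in (0,.005,.01):
  for xx in (-.011,.011):
    print(back,xx,[np.round(wproj(p+M@np.array([xx,s*.0248,-back]),m),1) for s in(-1,1)])
im=cv2.imread('pics/w1.png')[225:325,170:390]; cv2.imwrite('pics/wc.png',cv2.resize(im,None,fx=3.6,fy=3.6))
```

```text
0 -0.011 [array([225.9, 277.7]), array([324.2, 277.8])]
0 0.011 [array([223.3, 237.3]), array([326.7, 237.3])]
0.005 -0.011 [array([224.5, 282.5]), array([325.6, 282.5])]
0.005 0.011 [array([221.6, 241.2]), array([328.2, 241.2])]
0.01 -0.011 [array([223. , 287.5]), array([327. , 287.6])]
0.01 0.011 [array([219.9, 245.3]), array([329.9, 245.3])]
```

View pics/wc.png

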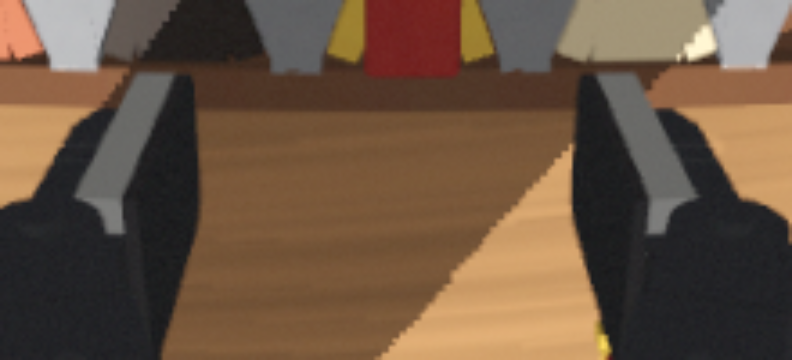

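{"api": "drive_tool", "payload": {
  "motion": [
    [[44,-0.07,0.17,1.5,0],[44,-0.07,0.17,2.8,0],[44,-0.07,0.17,4.0,0],[44,-0.07,0.17,4.5,0],[44,-0.07,0.17,4.9,0],[44,-0.07,0.17,5.1,0],[44,-0.07,0.17,5.1,0]]
  ]
}}

```text
t: 3.3
tcp_pos: [0.4416, -0.1156, 0.0073]
tool_rot: [0.999, -0.045, -0.0, -0.0]
force: [0.0, -0.1, 1.0]
finger_gap: 0.515
gripper_force: 0.0
```

```bash
python3 -c "
from h import *
plan((.4417,-.1155,.007,-95.08))
a=manip.snapshot('scene')[150:270,220:340,::-1]; b=manip.snapshot('side')[150:270,215:335,::-1]; 
cv2.imwrite('pics/c2.png',cv2.resize(np.hstack([a,b]),None,fx=3.3,fy=3.3,interpolation=2))"
```

```text
t 3.3 tcp [ 0.4416 -0.1156  0.0073] ang -95.16 gap 44.0 gf 0.0 F [ 0.  -0.1  1. ] q [-0.5   0.74  2.   -0.    0.4   1.16]
 -> [0.4417, -0.1155, 0.007, -95.08] shift [ 0.002 -0.002  0.009] yaw -0.01
```

View pics/c2.png

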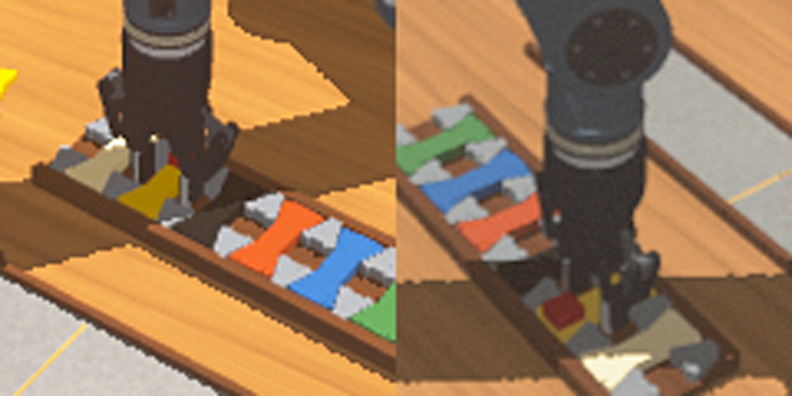

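The fingers straddle the starter's waist in the trench with no contact force. I close and read the result.

{"api": "drive_tool", "payload": {
  "motion": [
    [[32,0,0,0,0],[26,0,0,0,0],[20,0,0,0,0],[16,0,0,0,0],[16,0,0,0,0],[16,0,0,0,0]]
  ],
  "squeeze": 30
}}

```text
t: 4.0
tcp_pos: [0.4421, -0.1159, 0.0084]
tool_rot: [0.999, -0.045, 0.001, 0.0]
force: [0.2, -0.3, 6.5]
finger_gap: 0.271
gripper_force: 29.8
```

{"api": "drive_tool", "payload": {
  "motion": [
    [[16,0,0,-0.1,0],[16,0,0,-0.3,0],[16,0,0,-0.6,0],[16,0,0,-1.2,0],[16,0,0,-2.0,0],[16,0,0,-2.8,0],[16,0,0,-3.2,0],[16,0,0,-3.2,0]]
  ]
}}

```text
t: 4.8
tcp_pos: [0.4421, -0.1157, 0.1055]
tool_rot: [0.999, -0.045, 0.002, 0.001]
force: [0.1, -0.3, -1.3]
finger_gap: 0.273
gripper_force: 29.7
```

```bash
python3 -c "
from h import *
d=np.array([.0592,.998]); st=np.array([.6597,-.1376])
plan((*st,.1,-3.39),(*st,.009,-3.39))
w=wsnap(); a=w[0][120:400,130:430]; b=manip.snapshot('scene')[90:280,170:375,::-1]
cv2.imwrite('pics/c3.png',np.hstack([cv2.resize(a,(400,373)),cv2.resize(b,(400,373))]))"
```

```text
t 4.8 tcp [ 0.4421 -0.1157  0.1055] ang -95.16 gap 23.3 gf 29.7 F [ 0.1 -0.3 -1.3] q [-0.5   0.53  1.96  0.    0.65  1.16]
 -> [0.6597, -0.1376, 0.1, -3.39] shift [7.287 0.074 0.208] yaw -11.47
 -> [0.6597, -0.1376, 0.009, -3.39] shift [7.277 0.07  3.241] yaw -11.47
```

View pics/c3.png

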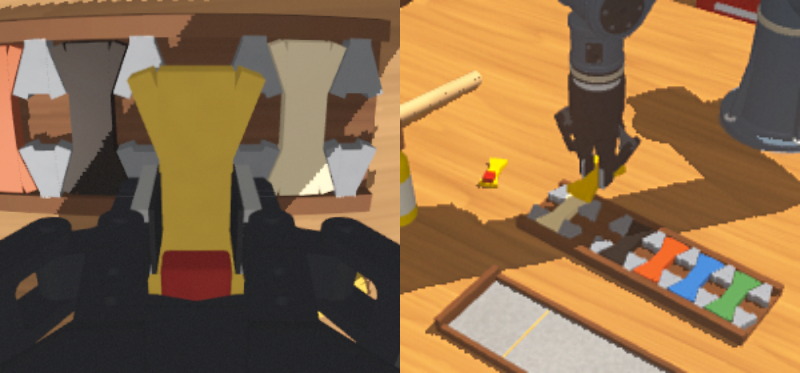

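{"api": "drive_tool", "payload": {
  "motion": [
    [[16,1.2,0,0,-1.07],[16,2.4,0,0,-2.14],[16,3.6,0,0,-3.2],[16,4.6,0,0,-4.2],[16,5.6,0,0,-5.2],[16,6.6,0,0,-6.2],[16,7.27,0.07,0,-7.2],[16,7.27,0.07,0,-8.2],[16,7.27,0.07,0,-9.2],[16,7.27,0.07,0,-10.2]]
  ]
}}

```text
t: 5.9
tcp_pos: [0.6573, -0.1367, 0.1011]
tool_rot: [0.784, 0.621, -0.001, -0.002]
force: [0.1, -0.3, -1.5]
finger_gap: 0.272
gripper_force: 29.7
```

{"api": "drive_tool", "payload": {
  "motion": [
    [[16,0,0,0,-1],[16,0,0,0,-1.27],[16,0,0,0,-1.27],[16,0,0,0,-1.27],[16,0,0,0,-1.27]]
  ]
}}

```text
t: 6.4
tcp_pos: [0.6581, -0.1371, 0.1027]
tool_rot: [0.728, 0.685, -0.0, -0.001]
force: [0.3, -0.4, -1.4]
finger_gap: 0.272
gripper_force: 29.7
```

Run:
```python
from h import *
st=np.array([.6597,-.1376])
plan((*st,.04,-3.39),(*st,.008,-3.39))
im,m=wsnap(); cv2.imwrite('pics/w2.png',im)
# brass line & tray seen from wrist, ortho at floor
x0,y0=.57,-.24; o=wortho(im,m,x0,y0,.27,.2,.006,3); cv2.imwrite('pics/wo2.png',cv2.resize(o,(800,592)))
```

```text
t 6.4 tcp [ 0.6581 -0.1371  0.1027] ang -3.45 gap 23.3 gf 29.7 F [ 0.3 -0.4 -1.4] q [-0.37  0.74  1.41 -0.    1.   -0.31]
 -> [0.6597, -0.1376, 0.04, -3.39] shift [-0.013  0.058  2.091] yaw -0.01
 -> [0.6597, -0.1376, 0.008, -3.39] shift [-0.013  0.059  3.157] yaw -0.01
```

View pics/wo2.png

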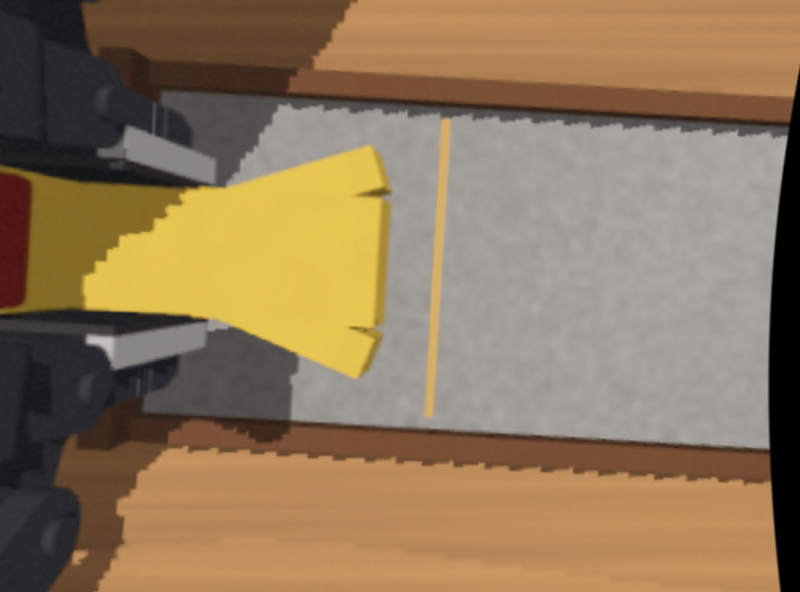

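{"api": "drive_tool", "payload": {
  "motion": [
    [[16,-0.02,0.02,1.0,0],[16,-0.02,0.02,2.0,0],[16,-0.02,0.02,2.6,0],[16,-0.02,0.02,2.9,0],[16,-0.02,0.02,3.0,0],[16,-0.02,0.02,3.0,0],[16,-0.02,0.02,3.0,0]]
  ]
}}

```text
t: 7.15
tcp_pos: [0.6601, -0.1383, 0.0148]
tool_rot: [0.728, 0.686, 0.001, 0.001]
force: [1.2, 0.4, -1.0]
finger_gap: 0.271
gripper_force: 29.7
```

Run:
```python
from h import *
plan((.6583,-.1376,.0075,-3.39))
im,m=wsnap()
x0,y0=.58,-.2; o=wortho(im,m,x0,y0,.2,.15,.018,4); cv2.imwrite('pics/wo3.png',o)
```

```text
t 7.15 tcp [ 0.6601 -0.1383  0.0148] ang -3.41 gap 23.2 gf 29.7 F [ 1.2  0.4 -1. ] q [-0.37  0.86  1.43 -0.    0.84 -0.31]
 -> [0.6583, -0.1376, 0.0075, -3.39] shift [ 0.019 -0.063  0.242] yaw -0.0
```

View pics/wo3.png

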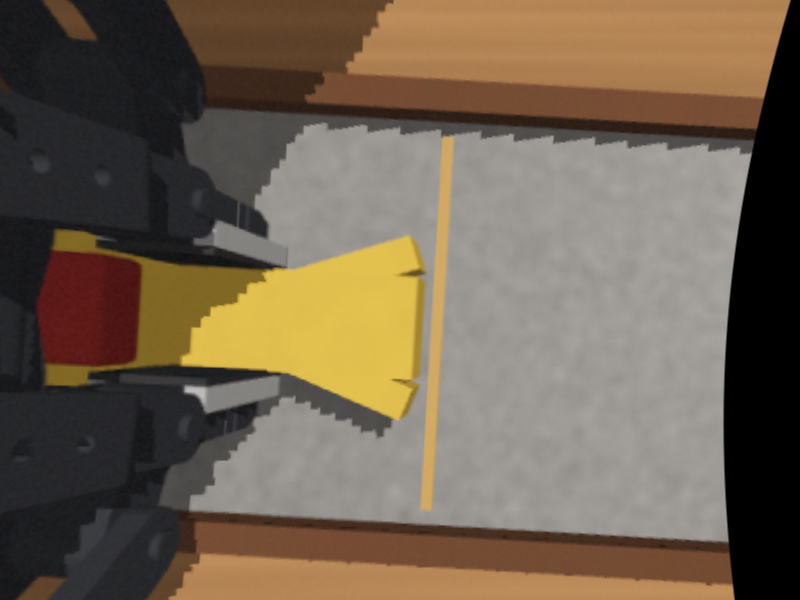

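{"api": "drive_tool", "payload": {
  "motion": [
    [[16,-0.03,-0.03,0.1,0],[16,-0.03,-0.03,0.2,0],[16,-0.03,-0.03,0.27,0],[16,-0.03,-0.03,0.27,0],[24,-0.03,-0.03,0.27,0],[26,-0.03,-0.03,0.27,0],[30,-0.03,-0.03,0.27,0],[36,-0.03,-0.03,0.27,0],[44,-0.03,-0.03,0.27,0],[44,-0.03,-0.03,0.27,0]]
  ]
}}

```text
t: 8.2
tcp_pos: [0.6578, -0.1387, 0.0049]
tool_rot: [0.728, 0.686, -0.0, -0.0]
force: [-0.4, -0.4, 0.4]
finger_gap: 0.515
gripper_force: 0.0
```

{"api": "drive_tool", "payload": {
  "motion": [
    [[44,0,0,-0.2,0],[44,0,0,-0.8,0],[44,0,0,-2,0],[44,0,0,-3.2,0],[44,0,0,-3.2,0],[44,0,0,-3.2,0]]
  ]
}}

```text
t: 8.8
tcp_pos: [0.6592, -0.1392, 0.1042]
tool_rot: [0.728, 0.686, 0.001, 0.002]
force: [0.4, 0.0, -0.9]
finger_gap: 0.515
gripper_force: 0.0
```

Run:
```python
from h import *
plan((.4369,-.1750,.12,-95.08))
im,m=wsnap(); cv2.imwrite('pics/w4.png',im); ims=snap()
for n in ims: cv2.imwrite(f'pics/{n}4.png',ims[n])
x0,y0=.58,-.2; o=wortho(im,m,x0,y0,.2,.14,.018,4)
o2=_o('scene',ims['scene'],x0,y0,.2,.14,.018,4); cv2.imwrite('pics/wo4.png',cv2.resize(np.vstack([o,o2]),None,fx=.53,fy=.53))
rack({**ims});
```

```text
t 8.8 tcp [ 0.6592 -0.1392  0.1042] ang -3.41 gap 44.0 gf 0.0 F [ 0.4  0.  -0.9] q [-0.37  0.74  1.4  -0.    0.99 -0.31]
 -> [0.4369, -0.175, 0.12, -95.08] shift [-1.634 -7.324 -0.556] yaw 11.46Traceback (most recent call last):
  File "<stdin>", line 6, in <module>
NameError: name '_o' is not defined. Did you mean: 'o'?
```

```bash
sed -i 's/^def snap/_w=0\n&/' h.py
cat >> h.py <<'E'
D=np.array([.0592,.9982]); Nn=np.array([.9982,-.0592])   # tray x axis, and cross direction
def uv(p): return p@D, p@Nn
def tray_mask(n,im,lo,hi,z,x0=.58,y0=-.22,w=.45,h=.16,s=3.,minA=100):
    o=ortho(n,im,x0,y0,w,h,z,s); m=cv2.inRange(cv2.cvtColor(o,cv2.COLOR_BGR2HSV),np.array(lo),np.array(hi))
    m=cv2.morphologyEx(m,cv2.MORPH_OPEN,np.ones((3,3)))
    N,L,st,ce=cv2.connectedComponentsWithStats(m); 
    if N<2: return None
    i=1+np.argmax(st[1:,4]); ij=np.argwhere(L==i); return np.c_[x0+(ij[:,0]+.5)/s/1000,y0+(ij[:,1]+.5)/s/1000],st[i,4]/s/s
def edges(P):
    a,b=P@D,P@Nn; q=lambda v:np.round(np.percentile(v,[.5,99.5])*1000,1)
    return q(a),q(b)
E
python3 - <<'E'
from h import *
m=manip.camera_model('wrist')
ims={n:cv2.imread(f'pics/{n}4.png') for n in('scene','side')}; ims['wrist']=(cv2.imread('pics/w4.png'),m)
for n,im in ims.items():
    y=tray_mask(n,im,(20,130,90),(33,255,255),.018); b=tray_mask(n,im,(12,60,120),(28,150,255),.006,y0=-.12,w=.06,x0=.615,h=.09)
    print(n,'yellow',edges(y[0]),y[1]); 
    a=y[0]@D; f=y[0][(a>a.max()-.010)]; c=f@Nn; fm=y[0][(a>a.max()-.003)]; print('  front cross centre',np.round((np.percentile(c,[1,99])*1000),1), 'mid front',(np.percentile(c,[1,99]).mean()*1000).round(1))
    # axis: centres of width at several along
    ks=[]; 
    for d in (.002,.008,.015,.03,.045): 
        q=y[0][abs(a-(a.max()-d))<.001]@Nn*1000; ks.append((q.min()+q.max())/2)
    print('  centre widths',np.round(ks,1))
    print('  brass',edges(b[0]),b[1], 'mean',(b[0]@D).mean()*1000)
print('tray_start',uv(np.array([.6583,-.1376])))
rack({n:ims[n] for n in('scene','side')})
E
```

```text
scene yellow (array([-142.9,  -45.9]), array([647.7, 693.2])) 2989.0
  front cross centre [651.4 692.8] mid front 672.1
  centre widths [667.5 672.1 669.3 668.8 670.2]
  brass (array([-68.7, -49.8]), array([619.8, 708.8])) 547.0 mean -53.288497968718254
side yellow (array([-136.7,  -52.9]), array([639.4, 683.6])) 2269.4444444444443
  front cross centre [639.8 684.7] mid front 662.2
  centre widths [665.1 661.7 659.9 660.  661. ]
  brass (array([-80.5, -39.3]), array([619.5, 708.4])) 798.3333333333334 mean -52.308372688471344
wrist yellow (array([-142.7,  -54.5]), array([642.5, 682. ])) 2074.0
  front cross centre [642.5 682. ] mid front 662.3
  centre widths [662.2 662.4 662.3 662.2 662.4]
  brass (array([-53.5, -50. ]), array([619.6, 708.8])) 318.55555555555554 mean -51.78326193465876
tray_start (np.float64(-0.09838095999999999), np.float64(0.66526098))
scene maple [ 0.4378 -0.1759] [46.  91.7] 4.1
scene blue [0.4596 0.0623] [41.  89.7] 4.5
scene green [0.4649 0.1222] [40.7 89. ] 5.2
scene rack centre [ 0.4514 -0.0269] dir [0.09  0.993] yaw deg -5.19 resid 0.0002
side maple [ 0.4349 -0.1732] [45.2 91.7] 4.6
side cherry [0.4514 0.0064] [37.2 93.9] 4.8
side blue [0.4573 0.0657] [36.9 88.2] 5.3
side green [0.4621 0.1258] [39.4 88.1] 4.8
side rack centre [ 0.4487 -0.0237] dir [0.091 0.996] yaw deg -5.24 resid 0.0004
```

Numerically the starter's front is 2.7 mm short of the brass line and it is aligned with the tray. The rack has not moved. Next is the ebony sample.

```bash
cat >> h.py <<'E'
C0=np.array([.4500,-.0258]); YAW=5.1; A0,CR=-.0993,.6648
def pick(k,C=C0,yaw=YAW,fwd=.002):
    y=np.radians(yaw); t=(POCK.index(k)*60-150)/1000
    return C+t*np.array([np.sin(y),np.cos(y)])+fwd*np.array([np.cos(y),-np.sin(y)])
def place(i,fwd=.002): return (A0+.055*i+fwd)*D+CR*Nn
E
python3 -c "
from h import *
p=pick('ebony'); plan((*p,.10,-95.1),(*p,.0125,-95.1))"
```

```text
t 8.95 tcp [ 0.6572 -0.1384  0.1006] ang -3.41 gap 44.1 gf 0.0 F [ 0.3  0.1 -0.3] q [-0.37  0.74  1.41 -0.    0.99 -0.31]
 -> [0.4493, -0.0559, 0.1, -95.1] shift [ 2.335 -7.08   0.037] yaw 11.46
 -> [0.4493, -0.0559, 0.0125, -95.1] shift [ 2.333 -7.074  2.954] yaw 11.46
```

{"api": "drive_tool", "payload": {
  "motion": [
    [[44,2.34,-7.08,0,11.46],[44,2.34,-7.08,0,11.46],[44,2.34,-7.08,0,11.46],[44,2.34,-7.08,0,11.46],[44,2.34,-7.08,0,11.46],[44,2.34,-7.08,0,11.46],[44,2.34,-7.08,0,11.46],[44,2.34,-7.08,0,11.46],[44,2.34,-7.08,0,11.46],[44,2.34,-7.08,0,11.46]]
  ]
}}

```text
t: 9.95
tcp_pos: [0.4495, -0.0558, 0.1006]
tool_rot: [1.0, 0.003, -0.001, -0.0]
force: [0.2, 0.5, -0.7]
finger_gap: 0.513
gripper_force: 0.0
```

{"api": "drive_tool", "payload": {
  "motion": [
    [[44,0,0,0,0.7],[44,0,0,0,0.7],[44,0,0,0,0.7],[44,0,0,0,0.7],[44,0,0,0,0.7]]
  ]
}}

```text
t: 10.45
tcp_pos: [0.4502, -0.056, 0.1012]
tool_rot: [0.999, -0.043, -0.0, -0.0]
force: [0.5, -0.7, -0.5]
finger_gap: 0.518
gripper_force: 0.0
```

```bash
python3 -c "
from h import *
p=pick('ebony'); plan((*p,.10,-95.1),(*p,.0125,-95.1)); w=wsnap(); cv2.imwrite('pics/w5.png',w[0])
RNG['maple'][0]=(15,40,130); RNG['cherry']=[(4,110,130),(13,235,255)]
rack({'wrist':w})
plan((*p,.0125,-95.1))
"
```

```text
t 10.45 tcp [ 0.4502 -0.056   0.1012] ang -94.91 gap 44.2 gf 0.0 F [ 0.5 -0.7 -0.5] q [-0.37  0.53  1.97 -0.    0.64  1.29]
 -> [0.4493, -0.0559, 0.1, -95.1] shift [-0.029 -0.004  0.041] yaw 0.02
 -> [0.4493, -0.0559, 0.0125, -95.1] shift [-0.028 -0.003  2.958] yaw 0.02
wrist maple [ 0.436 -0.178] [44.  91.6] 4.1
wrist cherry [0.4534 0.0136] [56.  94.1] 11.9
wrist green [0.4762 0.1168] [64.4 42.5] 87.5
wrist rack centre [ 0.4539 -0.0258] dir [0.131 0.989] yaw deg -7.54 resid 0.0097
t 10.5 tcp [ 0.4503 -0.056   0.1013] ang -94.92 gap 43.9 gf 0.0 F [-0.6 -0.5  0.3] q [-0.37  0.53  1.97 -0.    0.64  1.29]
 -> [0.4493, -0.0559, 0.0125, -95.1] shift [-0.031 -0.003  2.961] yaw 0.02
```

{"api": "drive_tool", "payload": {
  "motion": [
    [[44,-0.03,0,1.2,0],[44,-0.03,0,2.2,0],[44,-0.03,0,2.7,0],[44,-0.03,0,2.95,0],[44,-0.03,0,2.95,0],[34,-0.03,0,2.95,0],[28,-0.03,0,2.95,0],[20,-0.03,0,2.95,0],[16,-0.03,0,2.95,0],[16,-0.03,0,2.95,0]]
  ]
}}

```text
t: 11.5
tcp_pos: [0.45, -0.0563, 0.0139]
tool_rot: [0.999, -0.043, 0.001, 0.0]
force: [-0.9, -0.1, 6.8]
finger_gap: 0.272
gripper_force: 30.2
```

{"api": "drive_tool", "payload": {
  "motion": [
    [[16,0,0,0,0],[16,0,0,0,0],[16,0,0,-0.1,0],[16,0,0,-0.3,0],[16,0,0,-0.6,0],[16,0,0,-1.2,0],[16,0,0,-2.0,0],[16,0,0,-2.8,0],[16,0,0,-3.2,0],[16,0,0,-3.2,0]]
  ]
}}

```text
t: 12.5
tcp_pos: [0.4501, -0.056, 0.1109]
tool_rot: [0.999, -0.043, 0.002, 0.001]
force: [0.3, -0.2, -1.1]
finger_gap: 0.264
gripper_force: 34.3
```

```bash
python3 -c "
from h import *
p=place(1); plan((*p,.10,-3.4)); cv2.imwrite('pics/w6.png',wsnap()[0])
rack(snap())
"
```

```text
t 12.5 tcp [ 0.4501 -0.056   0.1109] ang -94.94 gap 22.6 gf 34.3 F [ 0.3 -0.2 -1.1] q [-0.37  0.51  1.97  0.    0.66  1.29]
 -> [0.6611, -0.0816, 0.1, -3.4] shift [7.078 0.243 0.39 ] yaw -11.44
scene maple [ 0.4067 -0.1786] [34.4 29.2] 76.0
scene blue [0.4593 0.0623] [41.  90.2] 4.5
scene green [0.4649 0.1222] [40.7 89. ] 5.2
scene rack centre [ 0.4376 -0.0281] dir [0.201 1.003] yaw deg -11.34 resid 0.0036
side maple [ 0.4055 -0.1752] [33.9 32.9] 87.3
side cherry [0.4518 0.0063] [38.  93.9] 4.3
side blue [0.4573 0.066 ] [36.9 88.3] 5.0
side green [0.4619 0.1255] [39.9 88.6] 4.8
side rack centre [ 0.4382 -0.0244] dir [0.196 1.003] yaw deg -11.05 resid 0.0077
```

```bash
python3 -c "
from h import *
im=cv2.imread('pics/w6.png'); print(im[120:330:6,277].tolist()); print(im[190,170:390:6].tolist())
c3=cv2.imread('pics/w1.png'); 
s=manip.sense(); print(s['finger_gap']*85.4,s['gripper_force'])
m=manip.camera_model('wrist'); a,M=ang(); p=np.array(s['tcp_pos'])
for x in(.043,-.047): print(np.round(wproj(p+M@np.array([x,0,-.0077]),m),1))
print(np.round(wproj(p+M@np.array([.043,.022,-.0077]),m),1))
"
```

```text
[[114, 171, 220], [67, 101, 137], [67, 100, 135], [85, 120, 171], [84, 119, 171], [83, 117, 171], [81, 116, 166], [81, 114, 165], [83, 117, 169], [32, 33, 40], [40, 42, 47], [38, 40, 45], [39, 41, 45], [39, 41, 46], [38, 40, 44], [38, 40, 46], [39, 40, 44], [34, 38, 42], [39, 40, 45], [36, 39, 43], [39, 41, 47], [36, 38, 41], [38, 40, 45], [36, 40, 43], [35, 39, 41], [36, 39, 43], [35, 39, 42], [35, 38, 41], [36, 39, 42], [36, 39, 41], [36, 36, 41], [33, 32, 40], [35, 36, 41], [36, 38, 41], [37, 37, 42]]
[[209, 208, 207], [213, 211, 210], [94, 95, 100], [123, 165, 254], [121, 164, 254], [121, 162, 253], [119, 161, 253], [118, 160, 253], [210, 208, 207], [208, 207, 205], [110, 109, 112], [41, 43, 47], [38, 41, 46], [38, 42, 46], [39, 42, 47], [38, 39, 45], [38, 40, 44], [37, 43, 46], [38, 39, 45], [37, 42, 46], [37, 38, 42], [38, 40, 45], [36, 40, 44], [39, 42, 46], [40, 42, 48], [43, 44, 50], [116, 113, 113], [117, 116, 115], [116, 115, 114], [46, 61, 89], [44, 62, 89], [45, 61, 89], [47, 63, 91], [47, 63, 91], [88, 90, 91], [116, 115, 112], [115, 113, 112]]
22.53528690606463 34.34995651245117
[274.8 173.8]
[275.1 343.2]
[326.  174.1]
```

{"api": "drive_tool", "payload": {
  "motion": [
    [[16,1.2,0,0,-1.07],[16,2.4,0,0,-2.14],[16,3.6,0.1,0,-3.2],[16,4.6,0.1,0,-4.2],[16,5.6,0.2,0,-5.2],[16,6.6,0.24,0,-6.2],[16,7.08,0.24,0,-7.2],[16,7.08,0.24,0,-8.2],[16,7.08,0.24,0,-9.2],[16,7.08,0.24,0,-10.2]]
  ]
}}

```text
t: 13.65
tcp_pos: [0.6592, -0.0811, 0.1066]
tool_rot: [0.783, 0.622, -0.001, -0.002]
force: [0.1, -0.1, -1.4]
finger_gap: 0.264
gripper_force: 34.3
```

{"api": "drive_tool", "payload": {
  "motion": [
    [[16,0,0,0,-1],[16,0,0,0,-1.25],[16,0,0,0.5,-1.25],[16,0,0,1.0,-1.25],[16,0,0,1.0,-1.25],[16,0,0,1.0,-1.25],[16,0,0,1.0,-1.25]]
  ]
}}

```text
t: 14.35
tcp_pos: [0.6605, -0.0816, 0.0787]
tool_rot: [0.728, 0.686, -0.0, -0.0]
force: [0.8, 0.3, 0.4]
finger_gap: 0.263
gripper_force: 34.3
```

```bash
python3 -c "
from h import *
p=place(1); manip.snapshot('scene'); manip.snapshot('scene');plan((*p,.024,-3.4),(*p,.021,-3.4))
"
```

```text
t 14.45 tcp [ 0.6608 -0.0816  0.0794] ang -3.36 gap 22.6 gf 34.3 F [-0.3 -0.6 -0.2] q [-0.29  0.76  1.44  0.    0.94 -0.23]
 -> [0.6611, -0.0816, 0.024, -3.4] shift [0.003 0.007 1.847] yaw 0.0
 -> [0.6611, -0.0816, 0.021, -3.4] shift [0.003 0.007 1.947] yaw 0.0
```

{"api": "drive_tool", "payload": {
  "motion": [
    [[16,0,0.01,0.8,0],[16,0,0.01,1.4,0],[16,0,0.01,1.7,0],[16,0,0.01,1.8,0],[16,0,0.01,1.85,0],[16,0,0.01,1.88,0],[16,0,0.01,1.91,0],[16,0,0.01,1.91,0]]
  ],
  "squeeze": 20
}}

```text
t: 15.25
tcp_pos: [0.6609, -0.0814, 0.0237]
tool_rot: [0.727, 0.686, 0.0, 0.0]
force: [-3.6, 0.7, 6.7]
finger_gap: 0.266
gripper_force: 35.1
```

{"api": "drive_tool", "payload": {
  "motion": [
    [[22,0,0,0,0],[24,0,0,0,0],[25,0,0,0,0],[26,0,0,0,0],[27,0,0,0,0],[28,0,0,0,0],[30,0,0,0,0],[34,0,0,0,0],[38,0,0,0,0],[38,0,0,0,0]]
  ]
}}

```text
t: 16.25
tcp_pos: [0.6607, -0.0815, 0.0216]
tool_rot: [0.728, 0.686, -0.0, -0.0]
force: [-0.0, -0.0, -0.1]
finger_gap: 0.445
gripper_force: 0.0
```

{"api": "drive_tool", "payload": {
  "motion": [
    [[38,0,0,-0.3,0],[40,0,0,-1.2,0],[44,0,0,-2.4,0],[44,0,0,-2.6,0],[44,0,0,-2.6,0],[44,0,0,-2.6,0]]
  ]
}}

```text
t: 16.85
tcp_pos: [0.6599, -0.0813, 0.0991]
tool_rot: [0.728, 0.686, -0.0, -0.001]
force: [-0.2, 0.7, -0.4]
finger_gap: 0.517
gripper_force: 0.0
```

```bash
cat >> h.py <<'E'
TR={'ebony':[(0,0,0),(180,130,75)],'maple':[(18,22,170),(40,110,255)],'starter':[(20,130,90),(33,255,255)],'cherry':[(3,130,90),(13,235,255)],'blue':[(98,100,60),(115,255,255)],'green':[(45,50,40),(80,255,255)]}
def row(names,views=('scene','side','wrist')):
    for n in views:
        im=wsnap() if n=='wrist' else manip.snapshot(n)[:,:,::-1].copy()
        cv2.imwrite(f'pics/last_{n}.png',im[0] if n=='wrist' else im)
        for k in names:
            r=tray_mask(n,im,*TR[k],.018,x0=.612,h=.1,y0=-.17,w=.4)
            if r: print(n,k,'along/cross',*edges(r[0]),'area',round(r[1]),'ctr',(r[0].mean(0)@np.c_[D,Nn]*1000).round(1))
E
python3 -c "
from h import *
plan((*pick('maple'),.10,-95.1)); row(['starter','ebony'])
"
```

```text
t 16.85 tcp [ 0.6599 -0.0813  0.0991] ang -3.36 gap 44.1 gf 0.0 F [-0.2  0.7 -0.4] q [-0.29  0.74  1.43 -0.    0.98 -0.23]
 -> [0.4387, -0.1754, 0.1, -95.1] shift [-3.561 -7.18  -0.02 ] yaw 11.47
scene starter along/cross [-129.2  -49.2] [654.3 693. ] area 1313 ctr [-95.5 677.3]
scene ebony along/cross [-98.5   0.4] [644.5 692.2] area 1056 ctr [-68.1 668.8]
side starter along/cross [-131.3  -51.9] [638.9 676.1] area 1410 ctr [-89.8 654.8]
side ebony along/cross [-77.3  -0.3] [641.1 697.1] area 2871 ctr [-39. 668.]
wrist starter along/cross [-131.3  -99.4] [647.3 681.3] area 620 ctr [-112.5  664.4]
wrist ebony along/cross [110.9 268.7] [600.3 703.5] area 15881 ctr [189.5 652.2]
```

```bash
cat >> h.py <<'E'
def front(n,im,k,along,z=.012):
    # profile of the piece's front end: (cross, along) of outermost mask pixels near 'along'(mm)
    r=tray_mask(n,im,*TR[k],z,x0=.612,h=.1,y0=(along-45)/1000,w=.06)
    if r is None: return
    a,c=r[0]@D*1000,r[0]@Nn*1000; b=np.round(c); pts=np.array([(v,a[b==v].max(),) for v in np.unique(b) if (b==v).sum()>8])
    top=pts[pts[:,1]>np.percentile(pts[:,1],70)-4]
    f=np.polyfit(top[:,0],top[:,1],1)
    # centreline by widths
    cl=[]
    for q in range(int(along)-26,int(along)-3,3):
        s=c[abs(a-q)<.6]
        if len(s)>5: cl.append((q,np.percentile(s,2),np.percentile(s,98)))
    cl=np.array(cl); 
    print(n,k,'front',top[:,1].mean().round(1),'cross',top[0,0],top[-1,0],'edge slope deg',np.degrees(np.arctan(f[0])).round(1))
    if len(cl)>3:
        mid=cl[:,1:].mean(1); print('   centreline',np.round(mid,1),'slope deg',np.degrees(np.arctan(np.polyfit(cl[:,0],mid,1)[0])).round(1),'w',(cl[:,2]-cl[:,1]).round(0))
E
python3 - <<'E'
from h import *
for n in('scene','side'): front(n,cv2.imread(f'pics/last_{n}.png'),'ebony',0)
front('wrist',(cv2.imread('pics/last_wrist.png'),manip.camera_model('wrist')),'ebony',0)
E
```

```text
scene ebony front -2.2 cross 680.0 689.0 edge slope deg -5.3
side ebony front 5.3 cross 648.0 687.0 edge slope deg 2.2
wrist ebony front 51.1 cross 611.0 612.0 edge slope deg 2.3
```

Run:
```python
from h import *
a=_w; 
s=cv2.imread('pics/last_scene.png')[205:305,185:318]; d=cv2.imread('pics/last_side.png')[150:250,260:393]; w=cv2.imread('pics/last_wrist.png')[:300,60:460]
t=np.hstack([cv2.resize(x,(400,300),interpolation=2) for x in(s,d)]); cv2.imwrite('pics/m1.png',np.vstack([t,np.hstack([cv2.resize(w,(400,300)),np.zeros((300,400,3),np.uint8)])]))
```

```text
Traceback (most recent call last):
NameError: name '_w' is not defined
```

Underscore names aren't imported by `*`, so I rerun without that line.

Run:
```python
from h import *
s=cv2.imread('pics/last_scene.png')[205:305,185:318]; d=cv2.imread('pics/last_side.png')[150:250,260:393]; w=cv2.imread('pics/last_wrist.png')[:300,60:460]
t=np.hstack([cv2.resize(x,(400,300),interpolation=2) for x in(s,d)]); cv2.imwrite('pics/m1.png',np.vstack([t,np.hstack([cv2.resize(w,(400,300)),np.zeros((300,400,3),np.uint8)])]))
```

```text
(no output)
```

View pics/m1.png

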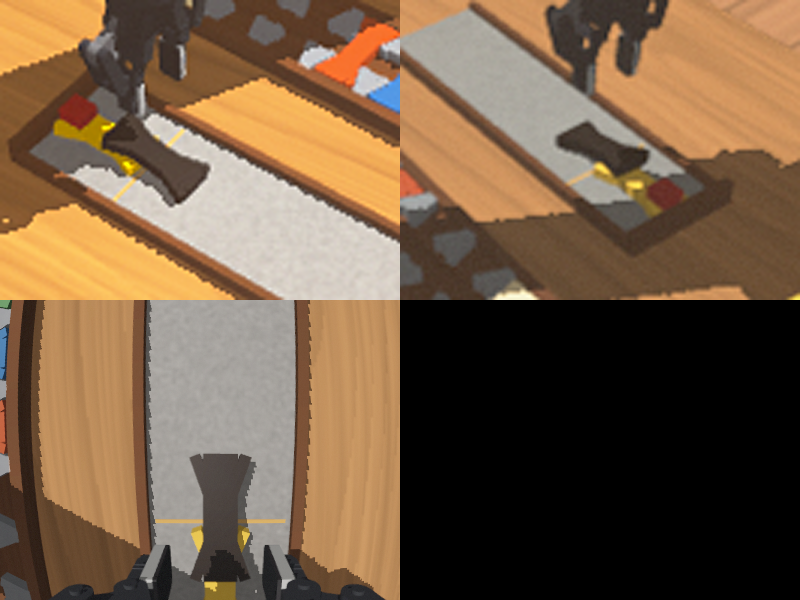

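Ebony leans on the starter, centred and lengthwise (scene panel 155,160; side panel 605,148; wrist panel 220,515). Maple is next, after a check of the rack.

{"api": "drive_tool", "payload": {
  "motion": [
    [[44,-3.56,-7.18,0,11.47],[44,-3.56,-7.18,0,11.47],[44,-3.56,-7.18,0,11.47],[44,-3.56,-7.18,0,11.47],[44,-3.56,-7.18,0,11.47],[44,-3.56,-7.18,0,11.47],[44,-3.56,-7.18,0,11.47],[44,-3.56,-7.18,0,11.47],[44,-3.56,-7.18,0,11.47],[44,-3.56,-7.18,0,11.47]]
  ]
}}

```text
t: 18.0
tcp_pos: [0.4389, -0.1754, 0.0989]
tool_rot: [1.0, 0.003, -0.001, -0.001]
force: [-0.3, 0.2, 0.1]
finger_gap: 0.516
gripper_force: 0.0
```

{"api": "drive_tool", "payload": {
  "motion": [
    [[44,0,0,0,0.7],[44,0,0,0,0.7],[44,0,0,0,0.7],[44,0,0,0,0.7],[44,0,0,0,0.7]]
  ]
}}

```text
t: 18.5
tcp_pos: [0.4393, -0.1755, 0.0995]
tool_rot: [0.999, -0.042, -0.0, -0.0]
force: [-0.7, -0.7, -0.5]
finger_gap: 0.516
gripper_force: 0.0
```

```bash
python3 -c "
from h import *
rack(snap()); w=wsnap(); RNG['maple'][0]=(15,40,130)
print({k:(v[0].round(4),v[1].round(1)) for k,v in cents('wrist',w,names=('maple',)).items()})
p=pick('maple'); plan((*p,.0125,-95.1))
"
```

```text
scene blue [0.4593 0.0623] [41.  90.2] 4.5
scene green [0.4649 0.122 ] [41.2 89. ] 5.2
scene rack centre [ 0.451  -0.0273] dir [0.093 0.995] yaw deg -5.32 resid 0.0
side cherry [0.4519 0.0063] [37.8 94.2] 4.3
side blue [0.4573 0.066 ] [36.9 88.3] 5.0
side green [0.4621 0.126 ] [38.9 88.1] 4.8
side rack centre [ 0.4495 -0.0237] dir [0.085 0.997] yaw deg -4.85 resid 0.0002
{'maple': (array([ 0.4356, -0.1775]), array([41.9, 91.7]))}
t 18.65 tcp [ 0.4394 -0.1755  0.0996] ang -94.88 gap 44.0 gf 0.0 F [ 0.1 -1.  -0.5] q [-0.62  0.55  1.93 -0.    0.66  1.04]
 -> [0.4387, -0.1754, 0.0125, -95.1] shift [-0.025 -0.003  2.904] yaw 0.03
```

{"api": "drive_tool", "payload": {
  "motion": [
    [[44,-0.02,0,1.2,0],[44,-0.02,0,2.2,0],[44,-0.02,0,2.7,0],[44,-0.02,0,2.92,0],[44,-0.02,0,2.92,0],[34,-0.02,0,2.92,0],[28,-0.02,0,2.92,0],[20,-0.02,0,2.92,0],[16,-0.02,0,2.92,0],[16,-0.02,0,2.92,0]]
  ],
  "squeeze": 30
}}

```text
t: 19.65
tcp_pos: [0.4394, -0.1759, 0.013]
tool_rot: [0.999, -0.043, 0.001, 0.001]
force: [-0.1, 0.7, 6.4]
finger_gap: 0.27
gripper_force: 29.9
```

{"api": "drive_tool", "payload": {
  "motion": [
    [[16,0,0,0,0],[16,0,0,0,0],[16,0,0,-0.1,0],[16,0,0,-0.3,0],[16,0,0,-0.6,0],[16,0,0,-1.2,0],[16,0,0,-2.0,0],[16,0,0,-2.8,0],[16,0,0,-3.0,0],[16,0,0,-3.0,0]]
  ]
}}

```text
t: 20.65
tcp_pos: [0.4391, -0.1756, 0.103]
tool_rot: [0.999, -0.043, 0.001, 0.001]
force: [0.1, -0.0, -0.6]
finger_gap: 0.272
gripper_force: 29.6
```

```bash
python3 -c "
from h import *
p=place(2); plan((*p,.10,-3.4)); w=wsnap()
print({k:(v[0].round(4),v[1].round(1)) for k,v in cents('wrist',w,names=('maple',),z=.108).items()})
rack(snap())
"
```

```text
t 20.65 tcp [ 0.4391 -0.1756  0.103 ] ang -94.89 gap 23.2 gf 29.6 F [ 0.1 -0.  -0.6] q [-0.62  0.54  1.93  0.    0.67  1.04]
 -> [0.6644, -0.0267, 0.1, -3.4] shift [ 7.057 -5.586  0.109] yaw -11.44
{}
scene blue [0.4595 0.0623] [41.  89.8] 4.5
scene green [0.4649 0.122 ] [40.7 89.1] 4.9
scene rack centre [ 0.4515 -0.0273] dir [0.089 0.995] yaw deg -5.11 resid 0.0
side cherry [0.4517 0.0064] [37.9 93.7] 4.3
side blue [0.4573 0.0657] [36.9 88.2] 5.3
side green [0.4621 0.1258] [39.4 88.2] 4.8
side rack centre [ 0.4492 -0.0236] dir [0.087 0.995] yaw deg -4.97 resid 0.0003
```

{"api": "drive_tool", "payload": {
  "motion": [
    [[16,0.8,-0.7,0,-1.07],[16,1.7,-1.4,0,-2.14],[16,2.6,-2.1,0,-3.2],[16,3.5,-2.8,0,-4.2],[16,4.4,-3.5,0,-5.2],[16,5.3,-4.2,0,-6.2],[16,6.2,-4.9,0,-7.2],[16,7.06,-5.59,0,-8.2],[16,7.06,-5.59,0,-9.2],[16,7.06,-5.59,0,-10.2]]
  ]
}}

```text
t: 21.8
tcp_pos: [0.6639, -0.0253, 0.0996]
tool_rot: [0.782, 0.623, -0.001, -0.001]
force: [-1.1, -0.1, 0.0]
finger_gap: 0.264
gripper_force: 29.6
```

{"api": "drive_tool", "payload": {
  "motion": [
    [[16,0,0,0,-1],[16,0,0,0,-1.25],[16,0,0,0.4,-1.25],[16,0,0,0.8,-1.25],[16,0,0,0.8,-1.25],[16,0,0,0.8,-1.25],[16,0,0,0.8,-1.25],[16,0,0,0.8,-1.25]]
  ]
}}

```text
t: 22.6
tcp_pos: [0.6646, -0.0266, 0.0784]
tool_rot: [0.727, 0.686, 0.0, 0.0]
force: [0.2, 0.4, -1.4]
finger_gap: 0.267
gripper_force: 29.6
```

```bash
python3 -c "
from h import *
p=place(2); manip.snapshot('scene');plan((*p,.035,-3.4),(*p,.031,-3.4),(*p,.024,-3.4))
"
```

```text
t 22.65 tcp [ 0.6646 -0.0266  0.0785] ang -3.3 gap 22.5 gf 29.6 F [ 0.4 -0.2 -0.7] q [-0.21  0.76  1.44 -0.    0.94 -0.15]
 -> [0.6644, -0.0267, 0.035, -3.4] shift [-0.003 -0.008  1.451] yaw 0.01
 -> [0.6644, -0.0267, 0.031, -3.4] shift [-0.003 -0.009  1.585] yaw 0.01
 -> [0.6644, -0.0267, 0.024, -3.4] shift [-0.003 -0.009  1.818] yaw 0.01
```

{"api": "drive_tool", "payload": {
  "motion": [
    [[16,0,0,0.7,0],[16,0,0,1.2,0],[16,0,0,1.5,0],[16,0,0,1.56,0],[16,0,0,1.6,0],[16,0,0,1.64,0],[16,0,0,1.68,0],[16,0,0,1.72,0]]
  ],
  "squeeze": 20
}}

```text
t: 23.45
tcp_pos: [0.6645, -0.026, 0.0273]
tool_rot: [0.727, 0.686, 0.001, 0.0]
force: [-1.2, 2.7, 4.9]
finger_gap: 0.269
gripper_force: 30.4
```

```bash
python3 -c "
from h import *
p=place(2); plan((*p,.024,-3.4))
w=wsnap(); cv2.imwrite('pics/w7.png',w[0])
for z in (.02,.03,.04): 
  r=tray_mask('wrist',w,*TR['maple'],z,x0=.612,h=.1,y0=-.1,w=.2); print(r and (edges(r[0]),r[1]))
"
```

```text
t 23.45 tcp [ 0.6645 -0.026   0.0273] ang -3.31 gap 23.0 gf 30.4 F [-1.2  2.7  4.9] q [-0.21  0.84  1.46  0.    0.85 -0.15]
 -> [0.6644, -0.0267, 0.024, -3.4] shift [-0.021 -0.002  0.111] yaw 0.01
((array([-6.3, 51.9]), array([642.8, 686.1])), np.float64(1678.2222222222224))
((array([-0.7, 53.7]), array([644.2, 684.6])), np.float64(1464.7777777777776))
((array([ 5.1, 55.6]), array([645.7, 683.2])), np.float64(1265.3333333333333))
```

{"api": "drive_tool", "payload": {
  "motion": [
    [[16,0,0,0.03,0],[16,0,0,0.06,0],[16,0,0,0.09,0],[16,0,0,0.12,0],[16,0,0,0.12,0],[22,0,0,0.12,0],[24,0,0,0.12,0],[25,0,0,0.12,0],[26,0,0,0.12,0],[28,0,0,0.12,0]]
  ]
}}

```text
t: 24.5
tcp_pos: [0.6639, -0.0269, 0.0223]
tool_rot: [0.727, 0.686, -0.0, -0.0]
force: [-0.0, 0.1, 0.5]
finger_gap: 0.325
gripper_force: 0.0
```

{"api": "drive_tool", "payload": {
  "motion": [
    [[34,0,0,0,0],[38,0,0,0,0],[38,0,0,0,0],[38,0,0,-0.3,0],[40,0,0,-1.2,0],[44,0,0,-2.4,0],[44,0,0,-2.6,0],[44,0,0,-2.6,0],[44,0,0,-2.6,0]]
  ]
}}

```text
t: 25.4
tcp_pos: [0.6634, -0.0263, 0.1003]
tool_rot: [0.727, 0.686, -0.0, -0.001]
force: [-0.1, -0.3, -0.6]
finger_gap: 0.517
gripper_force: 0.0
```

```bash
python3 -c "
from h import *
plan((*pick('cherry'),.10,-95.1)); row(['maple','starter']); rack({n:cv2.imread(f'pics/last_{n}.png') for n in ('scene','side')})
for n in('scene','side'): front(n,cv2.imread(f'pics/last_{n}.png'),'maple',55)
front('wrist',(cv2.imread('pics/last_wrist.png'),manip.camera_model('wrist')),'maple',53)
"
```

```text
t 25.4 tcp [ 0.6634 -0.0263  0.1003] ang -3.3 gap 44.1 gf 0.0 F [-0.1 -0.3 -0.6] q [-0.21  0.73  1.43 -0.    0.98 -0.15]
 -> [0.4547, 0.0039, 0.1, -95.1] shift [ 0.606 -7.005  0.021] yaw 11.48
scene maple along/cross [-48.4  58. ] [636.7 692.8] area 1609 ctr [ -4.4 666.8]
scene starter along/cross [-129.2  -50.1] [654.3 694.4] area 1295 ctr [-95.7 677.6]
side maple along/cross [-14.4  62.8] [634.3 698.1] area 3183 ctr [ 28.9 667.4]
side starter along/cross [-131.3  -52.7] [639.7 676.6] area 1471 ctr [-90.1 655.1]
wrist maple along/cross [-45.6  52.7] [642.6 683.5] area 2573 ctr [ 11.5 662.5]
wrist starter along/cross [-75.2 -52.1] [644.5 653.3] area 153 ctr [-62.3 649.2]
scene blue [0.4593 0.0623] [41.  90.2] 4.5
scene green [0.4649 0.1222] [40.7 89. ] 5.2
scene rack centre [ 0.451  -0.0276] dir [0.092 0.999] yaw deg -5.29 resid 0.0
side cherry [0.452  0.0075] [36.9 93.4] 6.5
side blue [0.4572 0.0657] [37.3 87.7] 5.6
side green [0.4621 0.1258] [39.4 88. ] 4.8
side rack centre [ 0.4495 -0.0224] dir [0.084 0.986] yaw deg -4.86 resid 0.0006
scene maple front 54.3 cross 644.0 692.0 edge slope deg 2.8
side maple front 68.2 cross 649.0 695.0 edge slope deg 0.5
wrist maple front 51.9 cross 642.0 686.0 edge slope deg 0.4
```

Maple is in line, with its front 55 mm beyond ebony's and its skew below 1°. Now cherry.

{"api": "drive_tool", "payload": {
  "motion": [
    [[44,0.61,-7.0,0,11.47],[44,0.61,-7.0,0,11.47],[44,0.61,-7.0,0,11.47],[44,0.61,-7.0,0,11.47],[44,0.61,-7.0,0,11.47],[44,0.61,-7.0,0,11.47],[44,0.61,-7.0,0,11.47],[44,0.61,-7.0,0,11.47],[44,0.61,-7.0,0,11.47],[44,0.61,-7.0,0,11.47]]
  ]
}}

```text
t: 26.55
tcp_pos: [0.4551, 0.004, 0.1001]
tool_rot: [1.0, 0.003, -0.001, -0.0]
force: [-0.4, 0.0, 0.6]
finger_gap: 0.516
gripper_force: 0.0
```

{"api": "drive_tool", "payload": {
  "motion": [
    [[44,0,0,0,0.7],[44,0,0,0,0.7],[44,0,0,0,0.7],[44,0,0,0,0.7],[44,0,0,0,0.7]]
  ]
}}

```text
t: 27.05
tcp_pos: [0.4555, 0.0039, 0.1007]
tool_rot: [0.999, -0.042, -0.0, -0.0]
force: [0.5, -0.7, -0.3]
finger_gap: 0.509
gripper_force: 0.0
```

```bash
python3 -c "
from h import *
rack(snap())
p=pick('cherry'); plan((*p,.0125,-95.1))
w=wsnap(); RNG['cherry']=[(4,110,90),(12,235,255)]
print({k:(v[0].round(4),v[1].round(1)) for k,v in cents('wrist',w,names=('cherry','blue'),y0=-.03,w=.12,x0=.39,h=.12).items()})
"
```

```text
scene blue [0.4593 0.0623] [41.  90.2] 4.5
scene green [0.4649 0.1222] [40.7 89. ] 5.2
scene rack centre [ 0.4509 -0.0276] dir [0.093 0.999] yaw deg -5.33 resid 0.0
side cherry [0.4516 0.0054] [38.8 93.6] 5.1
side blue [0.4573 0.066 ] [37.3 88.3] 5.3
side green [0.4625 0.1268] [39.3 89.3] 3.4
side rack centre [ 0.449  -0.0249] dir [0.09  1.011] yaw deg -5.1 resid 0.0001
t 27.15 tcp [0.4555 0.0039 0.1008] ang -94.81 gap 44.0 gf 0.0 F [ 0.  -0.6 -0.3] q [-0.24  0.54  1.97 -0.    0.64  1.42]
 -> [0.4547, 0.0039, 0.0125, -95.1] shift [-2.900e-02  2.000e-03  2.942e+00] yaw 0.04
{'cherry': (array([0.4521, 0.0123]), array([ 63.4, 118.3]))}
```

{"api": "drive_tool", "payload": {
  "motion": [
    [[44,-0.03,0,1.2,0],[44,-0.03,0,2.2,0],[44,-0.03,0,2.7,0],[44,-0.03,0,2.96,0],[44,-0.03,0,2.96,0],[34,-0.03,0,2.96,0],[28,-0.03,0,2.96,0],[20,-0.03,0,2.96,0],[16,-0.03,0,2.96,0],[16,-0.03,0,2.96,0]]
  ],
  "squeeze": 30
}}

```text
t: 28.2
tcp_pos: [0.4552, 0.0035, 0.013]
tool_rot: [0.999, -0.042, 0.001, 0.0]
force: [-1.4, -2.5, 6.1]
finger_gap: 0.271
gripper_force: 30.3
```

{"api": "drive_tool", "payload": {
  "motion": [
    [[16,0,0,0,0],[16,0,0,0,0],[16,0,0,-0.1,0],[16,0,0,-0.3,0],[16,0,0,-0.6,0],[16,0,0,-1.2,0],[16,0,0,-2.0,0],[16,0,0,-2.8,0],[16,0,0,-3.0,0],[16,0,0,-3.0,0]]
  ]
}}

```text
t: 29.2
tcp_pos: [0.4551, 0.0042, 0.1031]
tool_rot: [0.999, -0.042, 0.001, 0.0]
force: [-0.1, 0.3, 0.2]
finger_gap: 0.27
gripper_force: 29.8
```

```bash
python3 -c "
from h import *
p=place(3); plan((*p,.10,-3.4))
rack(snap())
"
```

```text
t 29.2 tcp [0.4551 0.0042 0.1031] ang -94.83 gap 23.0 gf 29.8 F [-0.1  0.3  0.2] q [-0.24  0.53  1.97  0.    0.64  1.42]
 -> [0.6676, 0.0282, 0.1, -3.4] shift [ 6.992 -1.396  0.119] yaw -11.43
scene cherry [0.4687 0.0172] [59.6 89.7] 5.7
scene blue [0.4593 0.0623] [41.  90.2] 4.5
scene green [0.4649 0.1222] [41.2 89. ] 5.5
scene rack centre [ 0.4672 -0.0116] dir [-0.032  0.875] yaw deg 2.09 resid 0.005
side cherry [0.4883 0.1034] [30.2 52. ] 19.1
side blue [0.4572 0.0666] [36.8 88. ] 4.1
side green [0.462  0.1283] [39.7 89. ] 1.6
side rack centre [0.4889 0.0807] dir [-0.219  0.208] yaw deg 46.5 resid 0.0329
```

{"api": "drive_tool", "payload": {
  "motion": [
    [[16,1.1,-0.2,0,-1.07],[16,2.2,-0.4,0,-2.14],[16,3.3,-0.6,0,-3.2],[16,4.4,-0.8,0,-4.2],[16,5.4,-1.0,0,-5.2],[16,6.4,-1.2,0,-6.2],[16,6.99,-1.4,0,-7.2],[16,6.99,-1.4,0,-8.2],[16,6.99,-1.4,0,-9.2],[16,6.99,-1.4,0,-10.2]]
  ]
}}

```text
t: 30.3
tcp_pos: [0.6659, 0.0284, 0.0993]
tool_rot: [0.782, 0.623, -0.002, -0.002]
force: [-0.9, -0.3, -1.1]
finger_gap: 0.272
gripper_force: 29.8
```

{"api": "drive_tool", "payload": {
  "motion": [
    [[16,0,0,0,-1],[16,0,0,0,-1.23],[16,0,0,0.4,-1.23],[16,0,0,0.8,-1.23],[16,0,0,0.8,-1.23],[16,0,0,0.8,-1.23],[16,0,0,0.8,-1.23],[16,0,0,0.8,-1.23]]
  ]
}}

```text
t: 31.1
tcp_pos: [0.6676, 0.028, 0.0784]
tool_rot: [0.728, 0.686, 0.0, 0.0]
force: [-0.6, 0.0, -0.2]
finger_gap: 0.263
gripper_force: 29.8
```

```bash
python3 -c "
from h import *
p=place(3); rack(snap());plan((*p,.031,-3.4),(*p,.0235,-3.4))
"
```

```text
scene cherry [ 0.4638 -0.1942] [118.3  90.4] 5.0
scene blue [0.4697 0.0329] [40.5 90.7] 4.5
scene green [0.4757 0.0925] [41.4 88.6] 4.6
scene rack centre [ 0.4608 -0.2379] dir [0.099 2.389] yaw deg -2.37 resid 0.0558
side blue [0.4674 0.0372] [37.4 88.3] 5.7
side green [0.473  0.0964] [38.4 88.2] 4.6
side rack centre [ 0.459  -0.0516] dir [0.093 0.987] yaw deg -5.4 resid 0.0
t 31.2 tcp [0.6675 0.028  0.0786] ang -3.41 gap 22.9 gf 29.8 F [ 0.  -0.7 -0.5] q [-0.12  0.77  1.43 -0.    0.94 -0.07]
 -> [0.6676, 0.0282, 0.031, -3.4] shift [0.006 0.    1.586] yaw -0.0
 -> [0.6676, 0.0282, 0.0235, -3.4] shift [ 0.006 -0.     1.836] yaw -0.0
```

The rack was knocked by about (+10, −29) mm. I'll use the new pose for the next pick, and lay cherry now.

{"api": "drive_tool", "payload": {
  "motion": [
    [[16,0,0,0.7,0],[16,0,0,1.2,0],[16,0,0,1.5,0],[16,0,0,1.56,0],[16,0,0,1.6,0],[16,0,0,1.64,0],[16,0,0,1.68,0],[16,0,0,1.72,0]]
  ],
  "squeeze": 20
}}

```text
t: 32.0
tcp_pos: [0.6675, 0.0285, 0.0275]
tool_rot: [0.728, 0.686, 0.001, 0.0]
force: [-1.9, 3.2, 4.3]
finger_gap: 0.264
gripper_force: 30.5
```

{"api": "drive_tool", "payload": {
  "motion": [
    [[16,0,0,0.03,0],[16,0,0,0.06,0],[16,0,0,0.09,0],[16,0,0,0.12,0],[16,0,0,0.12,0],[22,0,0,0.12,0],[24,0,0,0.12,0],[25,0,0,0.12,0],[26,0,0,0.12,0],[28,0,0,0.12,0]]
  ]
}}

```text
t: 33.0
tcp_pos: [0.6669, 0.0276, 0.0223]
tool_rot: [0.728, 0.686, -0.0, -0.0]
force: [1.1, 0.0, 0.2]
finger_gap: 0.33
gripper_force: 0.0
```

{"api": "drive_tool", "payload": {
  "motion": [
    [[34,0,0,0,0],[38,0,0,0,0],[38,0,0,0,0],[38,0,0,-0.3,0],[40,0,0,-1.2,0],[44,0,0,-2.4,0],[44,0,0,-2.6,0],[44,0,0,-2.6,0],[44,0,0,-2.6,0]]
  ]
}}

```text
t: 33.9
tcp_pos: [0.6664, 0.0282, 0.1004]
tool_rot: [0.728, 0.686, -0.0, -0.0]
force: [-0.3, -0.7, 0.1]
finger_gap: 0.514
gripper_force: 0.0
```

```bash
python3 -c "
from h import *
row(['cherry','maple']); rack({n:cv2.imread(f'pics/last_{n}.png') for n in ('scene','side')})
front('wrist',(cv2.imread('pics/last_wrist.png'),manip.camera_model('wrist')),'cherry',108)
C=C0+[.0104,-.0293]
plan((*pick('blue',C,5.3),.10,-95.4))
"
```

```text
scene cherry along/cross [ 11.4 108.6] [636.3 689.5] area 3611 ctr [ 59.6 663.1]
scene maple along/cross [-47.6  10.2] [632.8 679.1] area 1290 ctr [-17.5 663.1]
side cherry along/cross [ 32.2 110.2] [640.7 695.3] area 3009 ctr [ 71.5 667.6]
side maple along/cross [-16.3  27.3] [653.6 702. ] area 1295 ctr [ -0.  673.6]
wrist cherry along/cross [  9.  106.2] [643.5 684.3] area 3060 ctr [ 56.4 664. ]
wrist maple along/cross [-53.7   6.8] [642.8 687.4] area 1154 ctr [-36.  662.1]
scene cherry [ 0.4636 -0.1963] [113.2  90.4] 5.0
scene blue [0.4697 0.0329] [40.5 90.7] 4.5
scene green [0.4756 0.0924] [41.4 88.6] 4.4
scene rack centre [ 0.4606 -0.2402] dir [0.1   2.406] yaw deg -2.38 resid 0.0566
side blue [0.4672 0.0362] [37.4 88.4] 4.2
side green [0.4731 0.0965] [38.  88.7] 4.3
side rack centre [ 0.4582 -0.0541] dir [0.099 1.004] yaw deg -5.65 resid 0.0
wrist cherry front 159.1 cross 604.0 610.0 edge slope deg 3.1
t 34.05 tcp [0.666  0.0282 0.0992] ang -3.4 gap 43.8 gf 0.0 F [ 0.5  0.2 -0.1] q [-0.12  0.74  1.42 -0.    0.98 -0.07]
 -> [0.4707, 0.0343, 0.1, -95.4] shift [-1.830e-01 -6.511e+00 -6.000e-03] yaw 11.5
```

{"api": "drive_tool", "payload": {
  "motion": [
    [[44,-0.19,-6.52,0,11.5],[44,-0.19,-6.52,0,11.5],[44,-0.19,-6.52,0,11.5],[44,-0.19,-6.52,0,11.5],[44,-0.19,-6.52,0,11.5],[44,-0.19,-6.52,0,11.5],[44,-0.19,-6.52,0,11.5],[44,-0.19,-6.52,0,11.5],[44,-0.19,-6.52,0,11.5],[44,-0.19,-6.52,0,11.5]]
  ]
}}

```text
t: 35.05
tcp_pos: [0.4711, 0.0341, 0.1]
tool_rot: [1.0, 0.003, -0.001, -0.0]
force: [0.2, -0.6, 0.4]
finger_gap: 0.516
gripper_force: 0.0
```

{"api": "drive_tool", "payload": {
  "motion": [
    [[44,0,0,0,0.73],[44,0,0,0,0.73],[44,0,0,0,0.73],[44,0,0,0,0.73],[44,0,0,0,0.73]]
  ]
}}

```text
t: 35.55
tcp_pos: [0.4715, 0.034, 0.1007]
tool_rot: [0.999, -0.045, -0.0, -0.0]
force: [-0.3, -0.5, -0.6]
finger_gap: 0.51
gripper_force: 0.0
```

```bash
python3 -c "
from h import *
rack(snap()); w=wsnap(); print({k:(v[0].round(4),v[1].round(1)) for k,v in cents('wrist',w,names=('blue','green')).items()})
plan((.4704,.0343,.0125,-95.4))
"
```

```text
scene cherry [ 0.4654 -0.2121] [67.7 92.6] 47.5
scene blue [0.4697 0.0331] [40.1 90.7] 4.5
scene green [0.4757 0.0923] [41.4 88.6] 4.3
scene rack centre [ 0.4626 -0.2572] dir [0.085 2.537] yaw deg -1.93 resid 0.062
side blue [0.4673 0.0376] [36.8 88.8] 2.7
side green [0.4731 0.0963] [38.5 88.6] 4.3
side rack centre [ 0.4586 -0.0505] dir [0.096 0.978] yaw deg -5.63 resid 0.0
{'blue': (array([0.467, 0.032]), array([41.9, 91.6]))}
t 35.7 tcp [0.4715 0.034  0.1008] ang -95.16 gap 43.8 gf 0.0 F [-0.6 -0.4  0.4] q [-0.16  0.55  1.93 -0.    0.67  1.5 ]
 -> [0.4704, 0.0343, 0.0125, -95.4] shift [-0.038 -0.006  2.944] yaw 0.03
```

{"api": "drive_tool", "payload": {
  "motion": [
    [[44,-0.04,0,1.2,0.03],[44,-0.04,0,2.2,0.03],[44,-0.04,0,2.7,0.03],[44,-0.04,0,2.96,0.03],[44,-0.04,0,2.96,0.03],[34,-0.04,0,2.96,0.03],[28,-0.04,0,2.96,0.03],[20,-0.04,0,2.96,0.03],[16,-0.04,0,2.96,0.03],[16,-0.04,0,2.96,0.03]]
  ],
  "squeeze": 30
}}

```text
t: 36.7
tcp_pos: [0.4708, 0.0337, 0.013]
tool_rot: [0.999, -0.047, 0.001, 0.0]
force: [-2.0, -3.2, 7.1]
finger_gap: 0.27
gripper_force: 30.3
```

{"api": "drive_tool", "payload": {
  "motion": [
    [[16,0,0,0,0],[16,0,0,0,0],[16,0,0,-0.1,0],[16,0,0,-0.3,0],[16,0,0,-0.6,0],[16,0,0,-1.2,0],[16,0,0,-2.0,0],[16,0,0,-2.8,0],[16,0,0,-3.0,0],[16,0,0,-3.0,0]]
  ]
}}

```text
t: 37.7
tcp_pos: [0.4711, 0.0344, 0.1032]
tool_rot: [0.999, -0.047, 0.001, -0.0]
force: [0.2, -0.1, -1.6]
finger_gap: 0.265
gripper_force: 29.8
```

```bash
python3 -c "
from h import *
p=place(4); plan((*p,.10,-3.4))
rack(snap())
"
```

```text
t 37.7 tcp [0.4711 0.0344 0.1032] ang -95.43 gap 22.6 gf 29.8 F [ 0.2 -0.1 -1.6] q [-0.16  0.54  1.93  0.    0.67  1.5 ]
 -> [0.6709, 0.0831, 0.1, -3.4] shift [ 6.476 -2.247  0.125] yaw -11.5
scene cherry [0.4871 0.0807] [127.8  90.6] 5.3
scene blue [ 0.402  -0.0138] [82.4 44.1] 77.2
scene green [0.4753 0.0924] [41.5 88.7] 4.4
scene rack centre [0.4637 0.0444] dir [-0.099  0.097] yaw deg 45.44 resid 0.0669
side blue [0.5071 0.1316] [43.  51.5] 8.6
side green [0.4731 0.0963] [38.1 88.8] 4.6
side rack centre [0.5582 0.1847] dir [-0.568 -0.59 ] yaw deg 136.07 resid 0.0
```

{"api": "drive_tool", "payload": {
  "motion": [
    [[16,1.1,-0.4,0,-1.07],[16,2.2,-0.8,0,-2.14],[16,3.3,-1.1,0,-3.2],[16,4.3,-1.5,0,-4.2],[16,5.3,-1.8,0,-5.2],[16,6.1,-2.1,0,-6.2],[16,6.48,-2.25,0,-7.2],[16,6.48,-2.25,0,-8.2],[16,6.48,-2.25,0,-9.2],[16,6.48,-2.25,0,-10.2]]
  ]
}}

```text
t: 38.8
tcp_pos: [0.6691, 0.0831, 0.0994]
tool_rot: [0.785, 0.619, -0.002, -0.001]
force: [-0.7, -0.1, -0.8]
finger_gap: 0.268
gripper_force: 29.8
```

{"api": "drive_tool", "payload": {
  "motion": [
    [[16,0,0,0,-1],[16,0,0,0,-1.3],[16,0,0,0.4,-1.3],[16,0,0,0.8,-1.3],[16,0,0,0.8,-1.3],[16,0,0,0.8,-1.3],[16,0,0,0.8,-1.3],[16,0,0,0.8,-1.3]]
  ]
}}

```text
t: 39.6
tcp_pos: [0.6707, 0.0829, 0.0784]
tool_rot: [0.728, 0.686, 0.0, 0.0]
force: [0.2, -1.4, -0.7]
finger_gap: 0.269
gripper_force: 29.8
```

```bash
python3 -c "
from h import *
p=place(4); rack(snap());plan((*p,.031,-3.4),(*p,.0235,-3.4))
w=wsnap()
for z in (.08,): 
  r=tray_mask('wrist',w,*TR['blue'],z,x0=.612,h=.1,y0=-.05,w=.25); print(r and (edges(r[0]),r[1]))
"
```

```text
scene green [0.4755 0.0924] [41.5 89.1] 4.4
side green [0.4732 0.0962] [38.5 88.6] 4.3
t 39.7 tcp [0.6706 0.0829 0.0786] ang -3.43 gap 23.0 gf 29.8 F [-0.2 -0.1 -1. ] q [-0.04  0.78  1.41  0.    0.96  0.02]
 -> [0.6709, 0.0831, 0.031, -3.4] shift [0.007 0.005 1.585] yaw -0.0
 -> [0.6709, 0.0831, 0.0235, -3.4] shift [0.007 0.005 1.835] yaw -0.0
((array([ 70. , 163.7]), array([644.2, 683.6])), np.float64(2896.0))
```

{"api": "drive_tool", "payload": {
  "motion": [
    [[16,0,0,0.7,0],[16,0,0,1.2,0],[16,0,0,1.5,0],[16,0,0,1.56,0],[16,0,0,1.6,0],[16,0,0,1.64,0],[16,0,0,1.68,0],[16,0,0,1.72,0]]
  ],
  "squeeze": 20
}}

```text
t: 40.55
tcp_pos: [0.6709, 0.0832, 0.0276]
tool_rot: [0.728, 0.686, 0.001, 0.0]
force: [-2.0, 2.5, 5.2]
finger_gap: 0.27
gripper_force: 30.4
```

{"api": "drive_tool", "payload": {
  "motion": [
    [[16,0,0,0.03,0],[16,0,0,0.06,0],[16,0,0,0.09,0],[16,0,0,0.12,0],[16,0,0,0.12,0],[22,0,0,0.12,0],[24,0,0,0.12,0],[25,0,0,0.12,0],[26,0,0,0.12,0],[28,0,0,0.12,0]]
  ]
}}

```text
t: 41.55
tcp_pos: [0.6698, 0.0824, 0.0222]
tool_rot: [0.728, 0.686, -0.001, -0.0]
force: [-0.8, -0.2, 0.6]
finger_gap: 0.324
gripper_force: 0.0
```

{"api": "drive_tool", "payload": {
  "motion": [
    [[34,0,0,0,0],[38,0,0,0,0],[38,0,0,0,0],[38,0,0,-0.3,0],[40,0,0,-1.2,0],[44,0,0,-2.4,0],[44,0,0,-2.6,0],[44,0,0,-2.6,0],[44,0,0,-2.6,0]]
  ]
}}

```text
t: 42.45
tcp_pos: [0.6695, 0.083, 0.1003]
tool_rot: [0.728, 0.686, -0.0, -0.001]
force: [0.0, -0.3, -0.4]
finger_gap: 0.515
gripper_force: 0.0
```

```bash
python3 -c "
from h import *
row(['blue','cherry']); rack({n:cv2.imread(f'pics/last_{n}.png') for n in ('scene','side')})
# green: baseline in robot coords + measured shift
g0=pick('green',fwd=0); d=(np.array([.4755,.0924])-[.4649,.1222]+np.array([.4732,.0962])-[.4621,.1258])/2
y=np.radians(5.4); g=g0+d+.002*np.array([np.cos(y),-np.sin(y)]); print(g0,d,g); plan((*g,.10,-95.4))
"
```

```text
scene blue along/cross [ 68.7 162.8] [635.2 686. ] area 3213 ctr [115.2 661.4]
scene cherry along/cross [10.2 67.4] [634.7 680.1] area 2065 ctr [ 35.9 660.3]
side blue along/cross [ 96.7 165.1] [641.6 684.6] area 2114 ctr [135.8 664.6]
side cherry along/cross [ 31.2 107.7] [640.1 699.6] area 2125 ctr [ 58.9 669.5]
wrist blue along/cross [ 64.4 161.5] [643.2 684.1] area 3067 ctr [111.8 663.7]
wrist cherry along/cross [ 1.9 62.4] [642.6 685.5] area 1963 ctr [ 28.3 664. ]
scene green [0.4757 0.0926] [41.4 88.6] 4.8
side green [0.4729 0.0963] [38.5 88.2] 4.4
[0.46333414 0.12360616] [ 0.01085 -0.0297 ] [0.47617527 0.09371794]
t 42.6 tcp [0.6691 0.0829 0.0992] ang -3.43 gap 44.0 gf 0.0 F [-0.9  0.4 -0.2] q [-0.04  0.75  1.4  -0.    1.    0.02]
 -> [0.4762, 0.0937, 0.1, -95.4] shift [-2.500e-02 -6.441e+00 -6.000e-03] yaw 11.5
```

Blue is laid 55 mm beyond cherry and in line. Last is green.

{"api": "drive_tool", "payload": {
  "motion": [
    [[44,-0.04,-6.45,0,11.5],[44,-0.04,-6.45,0,11.5],[44,-0.04,-6.45,0,11.5],[44,-0.04,-6.45,0,11.5],[44,-0.04,-6.45,0,11.5],[44,-0.04,-6.45,0,11.5],[44,-0.04,-6.45,0,11.5],[44,-0.04,-6.45,0,11.5],[44,-0.04,-6.45,0,11.5],[44,-0.04,-6.45,0,11.5]]
  ]
}}

```text
t: 43.6
tcp_pos: [0.4765, 0.0933, 0.1]
tool_rot: [1.0, 0.002, -0.001, -0.0]
force: [0.2, -0.4, -0.3]
finger_gap: 0.518
gripper_force: 0.0
```

{"api": "drive_tool", "payload": {
  "motion": [
    [[44,0,0,0,0.75],[44,0,0,0,0.75],[44,0,0,0,0.75],[44,0,0,0,0.75],[44,0,0,0,0.75]]
  ]
}}

```text
t: 44.1
tcp_pos: [0.477, 0.0933, 0.1007]
tool_rot: [0.999, -0.046, -0.0, 0.0]
force: [-0.2, -0.0, -0.6]
finger_gap: 0.513
gripper_force: 0.0
```

```bash
python3 -c "
from h import *
rack(snap()); w=wsnap(); print({k:(v[0].round(4),v[1].round(1)) for k,v in cents('wrist',w,names=('green',)).items()})
plan((.4762,.0937,.0125,-95.4))
"
```

```text
scene cherry [ 0.4634 -0.1945] [117.   89.9] 4.8
scene green [0.4755 0.0928] [40.9 89.1] 4.6
scene rack centre [ 0.4603 -0.2663] dir [0.101 2.394] yaw deg -2.42 resid 0.0
side green [0.473  0.0992] [37.6 89.4] 0.4
{'green': (array([0.4722, 0.092 ]), array([42.3, 91.9]))}
t 44.25 tcp [0.477  0.0933 0.1008] ang -95.35 gap 44.5 gf 0.0 F [0.7 0.1 0.1] q [-0.04  0.56  1.89 -0.    0.69  1.63]
 -> [0.4762, 0.0937, 0.0125, -95.4] shift [-0.029 -0.011  2.944] yaw 0.01
```

{"api": "drive_tool", "payload": {
  "motion": [
    [[44,-0.04,-0.01,1.2,0],[44,-0.04,-0.01,2.2,0],[44,-0.04,-0.01,2.7,0],[44,-0.04,-0.01,2.96,0],[44,-0.04,-0.01,2.96,0],[34,-0.04,-0.01,2.96,0],[28,-0.04,-0.01,2.96,0],[20,-0.04,-0.01,2.96,0],[16,-0.04,-0.01,2.96,0],[16,-0.04,-0.01,2.96,0]]
  ],
  "squeeze": 30
}}

```text
t: 45.25
tcp_pos: [0.4762, 0.0935, 0.013]
tool_rot: [0.999, -0.047, 0.001, 0.0]
force: [-1.7, -1.9, 6.7]
finger_gap: 0.268
gripper_force: 30.2
```

{"api": "drive_tool", "payload": {
  "motion": [
    [[16,0,0,0,0],[16,0,0,0,0],[16,0,0,-0.1,0],[16,0,0,-0.3,0],[16,0,0,-0.6,0],[16,0,0,-1.2,0],[16,0,0,-2.0,0],[16,0,0,-2.8,0],[16,0,0,-3.0,0],[16,0,0,-3.0,0]]
  ]
}}

```text
t: 46.25
tcp_pos: [0.4768, 0.0939, 0.1032]
tool_rot: [0.999, -0.047, 0.002, -0.0]
force: [-0.5, 0.4, -1.0]
finger_gap: 0.268
gripper_force: 29.6
```

```bash
python3 -c "
from h import *
p=place(5); plan((*p,.10,-3.4))
"
```

```text
t 46.25 tcp [0.4768 0.0939 0.1032] ang -95.37 gap 22.9 gf 29.6 F [-0.5  0.4 -1. ] q [-0.04  0.55  1.89  0.    0.69  1.63]
 -> [0.6741, 0.138, 0.1, -3.4] shift [ 6.411 -2.08   0.129] yaw -11.5
```

{"api": "drive_tool", "payload": {
  "motion": [
    [[16,1.1,-0.4,0,-1.07],[16,2.2,-0.7,0,-2.14],[16,3.3,-1.0,0,-3.2],[16,4.3,-1.3,0,-4.2],[16,5.3,-1.7,0,-5.2],[16,6.1,-2.0,0,-6.2],[16,6.41,-2.08,0,-7.2],[16,6.41,-2.08,0,-8.2],[16,6.41,-2.08,0,-9.2],[16,6.41,-2.08,0,-10.2]]
  ]
}}

```text
t: 47.25
tcp_pos: [0.6721, 0.1379, 0.0996]
tool_rot: [0.785, 0.619, -0.001, -0.001]
force: [-1.4, 0.3, -0.7]
finger_gap: 0.27
gripper_force: 29.6
```

{"api": "drive_tool", "payload": {
  "motion": [
    [[16,0,0,0,-1],[16,0,0,0,-1.3],[16,0,0,0.4,-1.3],[16,0,0,0.8,-1.3],[16,0,0,0.8,-1.3],[16,0,0,0.8,-1.3],[16,0,0,0.8,-1.3],[16,0,0,0.8,-1.3]]
  ]
}}

```text
t: 48.05
tcp_pos: [0.6736, 0.1378, 0.0784]
tool_rot: [0.728, 0.686, 0.0, 0.0]
force: [-0.0, -0.4, 0.6]
finger_gap: 0.268
gripper_force: 29.6
```

```bash
python3 -c "
from h import *
w=wsnap(); p=place(5); plan((*p,.031,-3.4),(*p,.0235,-3.4))
for z in (.08,): 
  r=tray_mask('wrist',w,*TR['green'],z,x0=.612,h=.12,y0=0,w=.25); print(r and (edges(r[0]),r[1]))
"
```

```text
t 48.1 tcp [0.6736 0.1379 0.0786] ang -3.38 gap 22.6 gf 29.6 F [-0.5 -0.6 -0.3] q [0.04 0.79 1.37 0.   0.98 0.1 ]
 -> [0.6741, 0.138, 0.031, -3.4] shift [0.006 0.014 1.586] yaw 0.0
 -> [0.6741, 0.138, 0.0235, -3.4] shift [0.006 0.014 1.836] yaw 0.0
((array([125. , 218.7]), array([643.8, 683.4])), np.float64(2926.222222222222))
```

{"api": "drive_tool", "payload": {
  "motion": [
    [[16,0,0.01,0.7,0],[16,0,0.01,1.2,0],[16,0,0.01,1.5,0],[16,0,0.01,1.56,0],[16,0,0.01,1.6,0],[16,0,0.01,1.64,0],[16,0,0.01,1.68,0],[16,0,0.01,1.72,0]]
  ],
  "squeeze": 20
}}

```text
t: 48.9
tcp_pos: [0.6742, 0.1382, 0.0277]
tool_rot: [0.728, 0.686, 0.001, 0.0]
force: [-0.7, 1.7, 5.1]
finger_gap: 0.272
gripper_force: 30.3
```

{"api": "drive_tool", "payload": {
  "motion": [
    [[16,0,0,0.03,0],[16,0,0,0.06,0],[16,0,0,0.09,0],[16,0,0,0.12,0],[16,0,0,0.12,0],[22,0,0,0.12,0],[24,0,0,0.12,0],[25,0,0,0.12,0],[26,0,0,0.12,0],[28,0,0,0.12,0]]
  ]
}}

```text
t: 49.9
tcp_pos: [0.673, 0.1372, 0.0221]
tool_rot: [0.728, 0.686, -0.001, -0.0]
force: [0.2, -0.0, -0.0]
finger_gap: 0.329
gripper_force: 0.0
```

{"api": "drive_tool", "payload": {
  "motion": [
    [[34,0,0,0,0],[38,0,0,0,0],[38,0,0,0,0],[38,0,0,-0.3,0],[40,0,0,-1.2,0],[44,0,0,-2.4,0],[44,0,0,-3.5,0],[44,-2,-3,-5,0],[44,-2,-5,-5,0],[44,-2,-5,-5,0]]
  ]
}}

```text
t: 50.9
tcp_pos: [0.5378, 0.0907, 0.1702]
tool_rot: [0.728, 0.686, 0.001, 0.001]
force: [-0.5, -0.6, 0.6]
finger_gap: 0.513
gripper_force: 0.0
```

Run:
```python
from h import *
plan(); row(['starter','maple','cherry','blue','green'])
s=cv2.imread('pics/last_scene.png')[190:340,175:375]; d=cv2.imread('pics/last_side.png')[140:290,190:390]
t=np.hstack([cv2.resize(x,(400,300),interpolation=2) for x in(s,d)])
w=wortho(cv2.imread('pics/last_wrist.png'),manip.camera_model('wrist'),.57,-.2,.46,.17,.015,1.74)
cv2.imwrite('pics/m2.png',np.vstack([t,w[:300,:800]]) if w.shape[1]>=800 else np.vstack([t,cv2.resize(w,(800,296))]))
```

```text
t 50.9 tcp [0.5378 0.0907 0.1702] ang -3.37 gap 43.8 gf 0.0 F [-0.5 -0.6  0.6] q [-0.04  0.5   1.7  -0.    0.94  0.02]
scene starter along/cross [-129.2  -51.5] [654.2 694.6] area 1227 ctr [-96.3 677.8]
scene maple along/cross [-45.7   6.7] [626.7 678.5] area 1539 ctr [-23.5 658.5]
scene cherry along/cross [ 8.8 65.7] [635.1 680.1] area 2076 ctr [ 34.7 660.1]
scene blue along/cross [ 66.8 121.9] [634.6 677.7] area 1868 ctr [ 91.8 658.7]
scene green along/cross [123.1 217.8] [634.3 685.1] area 3208 ctr [169.8 660.1]
side starter along/cross [-131.2  -55.5] [639.1 676.8] area 1425 ctr [-91.2 654.9]
side maple along/cross [36.7 55.8] [633.  651.9] area 196 ctr [ 46.7 642.2]
side cherry along/cross [ 29.8 107. ] [640.  698.2] area 2195 ctr [ 59.  669.4]
side blue along/cross [ 95.3 138.5] [653.3 696.5] area 1442 ctr [115.1 672.3]
side green along/cross [145.3 222.1] [639.  697.5] area 2964 ctr [186.4 667.2]
wrist starter along/cross [-123.9 -111.4] [661.9 678.2] area 123 ctr [-116.7  671.9]
wrist maple along/cross [41.  50.8] [643.8 653.1] area 72 ctr [ 45.6 648.9]
wrist cherry along/cross [ 9.  64.5] [652.8 694.3] area 1539 ctr [ 38.3 670.2]
wrist blue along/cross [ 65.9 124. ] [648.7 693.8] area 2058 ctr [ 92.1 669.1]
wrist green along/cross [125.2 216.8] [642.  693.1] area 3362 ctr [170.4 666.7]
```

View pics/m2.png

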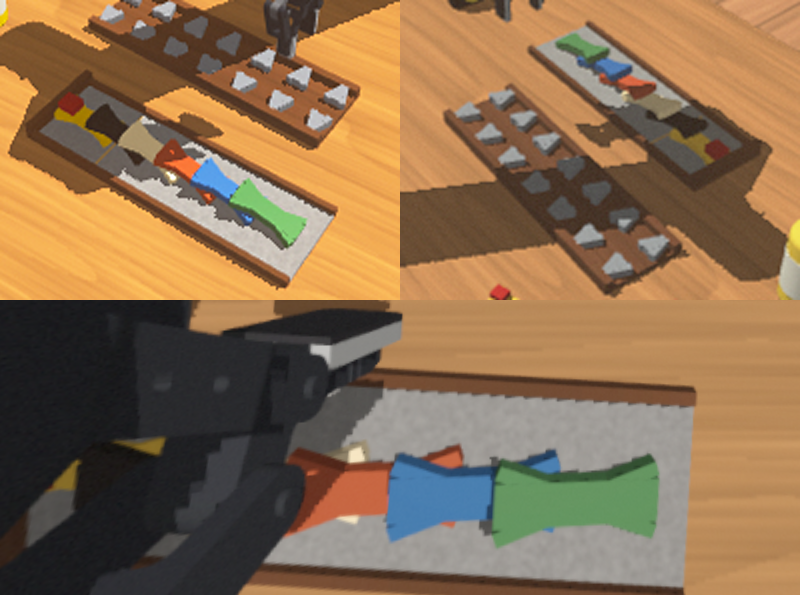

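The final view shows the starter, ebony, maple, cherry, blue and green in one straight shingled row (scene panel 70,105 to 270,210). The rack is empty, and the gripper is clear of everything.

```bash
python3 -c "
from station import manip
print(manip.sign_off())"
```

```text
the job is handed in; nothing more can be done
None
```

The job is handed in: the starter is at the start end of the tray, just short of the brass line, and ebony, maple, cherry, blue and green lean behind it in one shingled row about 55 mm apart. The rack, knocked aside once mid-run, is empty.

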